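# Line up the transformer's clamp bar with the drift and fit the second clamp bolt

## Robot

A 7-joint arm with a two-finger parallel gripper is mounted at the origin on the work surface. World frame = base frame: x ahead of the robot, y to its left, z up, the work surface at z = 0. Lengths are in m, angles in degrees, forces in N, time in s.
With the tool pointing down it reaches from about 0.425 to 0.875 m from the base axis. Payload 4.7 kg.
Tool frame: the origin (TCP) lies midway between the tips of the shut fingers; the grasp point (between the pads) lies env.grip_point_offset behind it (env.grip_point_offset is the distance from the TCP to the grasp point, in m); x points along the fingers, y is the direction in which the jaws open and shut, and the axes are right-handed (so a half turn about x gives the same grasp; the last joint's range is limited). The gripper opens to 87 mm and grips with 3 to 60 N. Pads are 19 mm wide; open, the fingers measure 117 mm over their backs; the gripper's body (75 mm by 190 mm) begins 51 mm behind the grasp point.
Start: joints at [78.1, 18.392, -4.016, 83.108, 1.295, 78.541, -3.26], TCP at [0.143, -0.634, 0.223] pointing down, gripper open.
Joint ranges: [-163.93, 163.93], [-17.29, 119.83], [-79.2, 71.16], [3.27, 140.29], [-89.18, 269.18], [5.43, 117.66], [-154.24, 154.24]. Speed limits (degrees/s): [147.25, 147.25, 180, 180, 180, 180, 180].

## Interface

Orientations are given as [roll, pitch, yaw] about the fixed x, y, z axes, in that order (R = Rz(yaw) Ry(pitch) Rx(roll)).
In Python, from cell import readout, read_camera, camera_params, sign_off, spot_in, pinpoint, env gives the robot as it stands.
- The arm moves only by the shell command python3 -m pendant 'ROWS' [OPENING] [FORCE]. ROWS is a JSON object of lists of equal length, an entry for each row: "xyz": the shift along the world's x, y, z in m, a list of three; "turn": the turn about the world's z in rad. A call has 1 to 10 rows; each row shifts and turns the pose as measured when the row begins; what a row does not reach is not made up. A row lasts 1/8 s, in which the tool goes at most 62.5 mm and 10.7 degrees, less where a joint would pass 70% of its speed; a pose out of reach is approached as far as the arm can. A call is refused whole if a number of a shift passes 0.0625 or a number of a turn 0.188, either way. A call with a gripper value outside its range is refused whole. OPENING is the opening, from 0 (shut) to 1 (fully open), set as the call begins (- or left out, the last holds). The fingers move at their own pace and stop on an object; FORCE is the grip in N (left out, the last holds). Time passes only in rows, so rows that do not move let the fingers close. It gives the time, the measured TCP pose, the force and the opening at its end, in the units of the state.
- readout.get_obs(): the state, without advancing time (a new reading comes with each control period).
- read_camera(name): name is "scene" or "side" or "wrist"; returns the picture (480x640x3 uint8, red, green, blue); there is no depth.
- camera_params(name): a dict with "fx", "fy", "cx", "cy" (pixels), "rvec" (rotation vector, rad) and "tvec" (3), from world to camera coordinates, as OpenCV has them; the wrist camera has in their place "hand_eye" (4x4, takes a point from camera to tool coordinates, whose origin is the TCP and whose axes are the tool frame's). Camera axes: x right, y down, z forward; pixel columns grow to the right and rows downward; lengths in m; the calibration is good to about 2 mm. A picture is of the moment at which its call begins: read the wrist's pose just before it. camera_params takes no time and is no camera call.
- sign_off(): hands the job in, once; it reports no verdict.
Trained networks look in the newest picture that a camera, given by its name, has taken for a name from the list of things; names that differ only in an ending like _2 or _b are one class to them, and where a whole thing is asked for, a point or a joint stands for the part that bears it (a point fixed in the world has none). Each returns a list of dicts, best first, with "score" (0 to 1); they miss things now and then, are a little off and sometimes report something else, mostly with a low value. They report only what shows in the picture. A call takes as long as a camera call. They do not tell look-alikes from the thing itself.
- spot_in(camera, name): "at" ([x, y, z] in m, in the coordinates of the camera as it stood for that picture, good to about 4 mm: the middle of the surface that is visible of it).
- pinpoint(camera, name): "at" ([x, y, z] in m, in the coordinates of the camera as it stood for that picture, good to about 4 mm: a listed point, or the origin of a listed thing).
The state is a dict: "time_s": time; "qpos": joint angles; "joint_velocities": joint speeds; "effort": joint torques, N m; "tool_pos": TCP position; "tool_rot": TCP orientation; "force": force on the tool from outside, world axes, zero at the start; "wrist_torque": the same for the moment, N m; "grip_width": finger opening in m.
Only numpy, scipy, OpenCV 4.12 (cv2) and the standard library are available. Lean on these libraries where they do the work, as an engineer would, in place of code of your own. Each camera call takes 0.05 s, during which the arm holds its last target.

## Task

The clamp bar of the demonstration transformer has sagged about its one fitted bolt: push the drift fully home through the bar's middle hole and the core hole beneath, so that the holes line up. With the drift still home, fit the loose clamp bolt through the empty end hole of the bar until its head is down on the bar, then pull the drift out and stand it back in its hole in the wooden rack. Leave the sample box, compass needle and bar magnet where they are.

Things in the scene. Friction and masses are not known exactly. Their poses are not given: they have to be found in the camera images.
- stand: Plywood lectern-like stand, fixed, 200 (x) x 250 (y) mm, board sloping at 25 degrees, low edge at -x. Origin: centre of its underside; z up. On the slope lies the transformer core, 170 x 200 x 40 mm of laminated iron, its two coils down-slope of the clamp bar, 37 to 107 mm down-slope of the line of holes and at most 14 mm above the core's face.
- core_drift_hole (a point): Centre of the mouth of the core's drift hole (19 mm wide, through the 40 mm core, 20 mm of air beneath) in the core's upper face, right under the bar. z = out of the slope along the hole's axis, 25 degrees from vertical, leaning towards the stand's low edge; x = up the slope; y = along the core. All holes are parallel.
- core_bolt_hole (a point): Centre of the mouth of the core's bolt hole (14 mm wide, through) in the same face, 80 mm from the drift hole towards -y; same axes.
- bar_drift_hole (a point): Centre, on the bar's upper face, of the middle hole (19 mm wide) of the steel clamp bar, 200 x 40 x 8 mm, which lies on the core's face. z out of the slope. In line it is 8 mm above point core_drift_hole. Once let go, the standing drift may lean in its clearance by up to 6 degrees.
- bar_bolt_hole (a point): Centre, on the bar's upper face, of the bar's empty end hole (14.5 mm wide), 80 mm from its middle hole; z out of the slope. In line it is 8 mm above point core_bolt_hole. At the bar's other end (+y), 80 mm from the middle hole, stands the bolt already fitted, its 26 mm wide head 50 mm above the bar.
- bar (a joint): Angle (rad) of the bar about its fitted bolt: 0 = all holes in line, positive = free end sagged down the slope; starts at 0.048 to 0.072, range -0.12 to 0.12. It is stiff (about 0.5 N m) and stays where it is put; a tapered drift pushed in moves it.
- drift_grip (a point): Drift: steel pin, 147 mm, 0.3 to 0.5 kg. Hexagonal top part 85 mm long, 24 mm across flats (flats face its x axis and every 60 degrees); below it 28 mm of round 18 mm pin, then a 34 mm taper to a 5 mm tip. Point on its axis 45 mm above the hexagon's lower shoulder, 107 mm above the tip; z to the top. Starts upright in the rack. Home: shoulder on the bar, point 53 mm above the core's face.
- bolt_grip (a point): Loose clamp bolt, 108 mm, 0.18 to 0.28 kg, no thread to turn. Knurled round head 26 mm wide, 50 mm high; shank 12 mm wide, 58 mm long, its last 7 mm tapering to 8 mm. Point on its axis 30 mm above the underside of the head, 88 mm above the tip; z to the top. Starts upright in the rack, head on the rack's top. Home: head on the bar, point 38 mm above the core's face.
- rack_drift_hole (a point): Centre of the mouth of the drift's hole (22 mm wide, through, more than 62 mm of free depth) in the flat top of the wooden rack, 80 mm above the bench. The rack, fixed, is 170 x 70 x 80 mm; x runs along its length from this hole to the bolt's hole, z up.
- rack_bolt_hole (a point): Centre of the mouth of the bolt's hole (15.5 mm wide) in the rack's top, 90 mm from the drift's hole.
- sample_box: Bystander: clear plastic box with lid, 116 x 116 x 58 mm, loose; origin at the centre of its underside. Box and rack stand on either side of the stand, either way round.
- needle: Bystander: compass needle on a pin with a round base 110 mm wide, 64 mm high, loose; origin under its centre.
- magnet: Bystander: bar magnet 140 x 20 x 12 mm, loose, lying on the bench between robot and stand; origin under its centre.
There are look-alikes about, which are no part of the job. What is shaped like the part that bears bolt_grip but yellow is not meant. What is shaped like the part that bears drift_grip but orange is not meant.

How it is judged:
By the outcome, as a careful person would: the job done as asked, in the order asked, and still so for the second after the job is handed in, with the robot touching nothing.
It also fails if it takes over 72 s, if anything falls off the work surface, if the arm or the gripper's body presses on something with over 40 N, if the wrist force passes 120 N, or if a joint passes its speed limit or range.

## Working session

There is one attempt and no reset: what is moved stays moved. The work goes in short steps, Python scripts to look and compute and a shell command to move; the robot and the scene stay as the last step left them, time stands still between calls to the robot, and variables do not carry over. Pictures are saved under pics/ and viewed, and the job is handed in when it is done.

I'll start with the state and the two fixed cameras.

```bash
ls; mkdir -p pics
python3 - <<'E'
from cell import readout, read_camera, camera_params, env
import cv2
o=readout.get_obs(); print({k:o[k] for k in ['time_s','tool_pos','tool_rot','force','grip_width']}, env.grip_point_offset)
for n in ['scene','side','wrist']:
    im=read_camera(n); cv2.imwrite(f'pics/{n}0.png',im[:,:,::-1])
    print(n,camera_params(n))
E
```

```text
pics
{'time_s': 0.0, 'tool_pos': array([ 0.14280078, -0.63353877,  0.22145462]), 'tool_rot': array([-86.40588446,  89.88803673, 106.30347802]), 'force': array([ 0.18889124,  0.65984278, -0.24920013]), 'grip_width': 0.08709795257974183} 0.0187
scene {'fx': 449.555853154414, 'fy': 449.555853154414, 'cx': 319.9984811679547, 'cy': 242.95516739389168, 'rvec': array([ 1.43668321,  2.21272175, -0.83040155]), 'tvec': array([ 0.17519217, -0.3312431 ,  1.31927778])}
side {'fx': 492.913215725418, 'fy': 492.913215725418, 'cx': 307.0531986269668, 'cy': 241.49962485477363, 'rvec': array([ 0.18527922, -2.71459906,  1.4795228 ]), 'tvec': array([0.57561713, 0.11521999, 1.0720476 ])}
wrist {'fx': 386.2863307980995, 'fy': 386.2863307980995, 'cx': 315.5488988822611, 'cy': 234.0959540801877, 'hand_eye': array([[-1.02151404e-04, -2.98999026e-01,  9.54253411e-01,
        -1.61375557e-01],
       [ 9.99999989e-01, -1.30910818e-04,  6.60298354e-05,
        -5.71364302e-04],
       [ 1.05179238e-04,  9.54253407e-01,  2.98999036e-01,
        -8.28362399e-02],
       [ 0.00000000e+00,  0.00000000e+00,  0.00000000e+00,
         1.00000000e+00]])}
```

View pics/scene0.png

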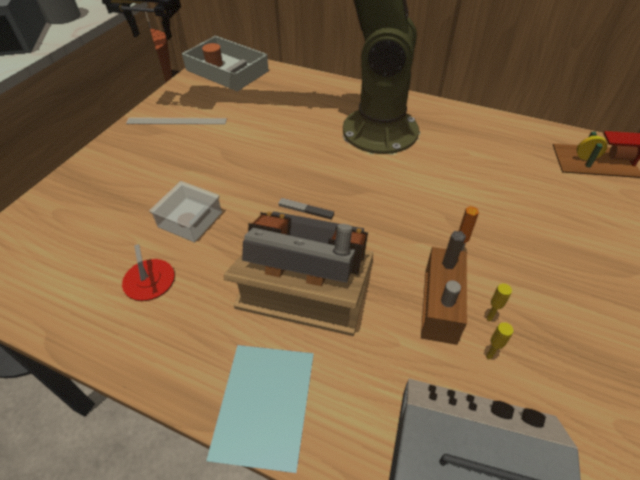

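View pics/side0.png

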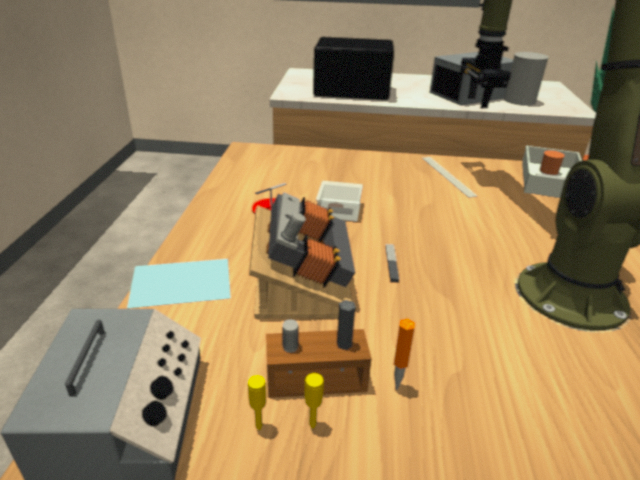

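View pics/wrist0.png

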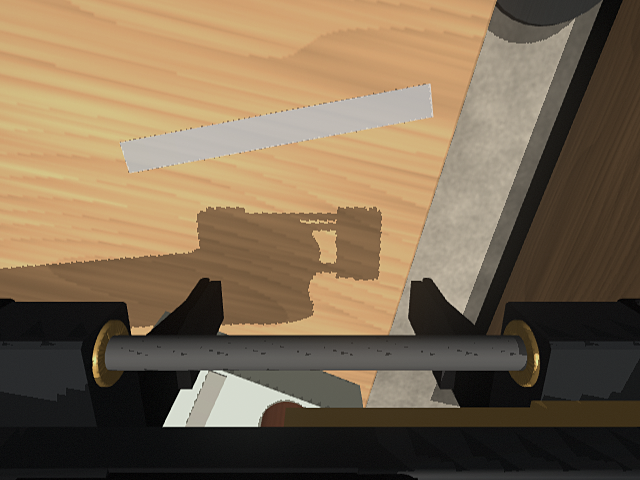

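```bash
cat > h.py <<'E'
from cell import readout, read_camera, camera_params, sign_off, spot_in, pinpoint, env
import numpy as np, cv2
from scipy.spatial.transform import Rotation as Ro
np.set_printoptions(precision=4,suppress=True)
def tool():
    o=readout.get_obs(); return Ro.from_euler('xyz',o['tool_rot'],degrees=True).as_matrix(), np.array(o['tool_pos']), o
def snap(n,f=None):
    R,p,o=tool(); im=read_camera(n); P=camera_params(n)
    if f: cv2.imwrite('pics/'+f,im[:,:,::-1])
    K=np.array([[P['fx'],0,P['cx']],[0,P['fy'],P['cy']],[0,0,1]])
    if n=='wrist':
        T=np.eye(4);T[:3,:3]=R;T[:3,3]=p; M=T@P['hand_eye']   # cam->world
    else:
        M=np.eye(4); Rc=cv2.Rodrigues(P['rvec'])[0]; M[:3,:3]=Rc.T; M[:3,3]=-Rc.T@P['tvec']
    return im,K,M
def w(M,a): return M[:3,:3]@np.array(a)+M[:3,3]
def px(K,M,X):
    c=M[:3,:3].T@(np.array(X)-M[:3,3]); u=K@c; return u[:2]/u[2]
def ray(K,M,uv,z):
    d=M[:3,:3]@np.linalg.solve(K,[uv[0],uv[1],1.]); t=(z-M[2,3])/d[2]; return M[:3,3]+t*d
def st(msg=''):
    R,p,o=tool(); y=R[:,1]; g=p-R[:,0]*env.grip_point_offset
    print(msg,'t',round(o['time_s'],2),'tcp',p,'grasp',g,'jaw_az',round(np.degrees(np.arctan2(y[1],y[0])),2),'toolx',R[:,0],'F',o['force'],'w',round(o['grip_width'],4))
E
python3 - <<'E'
from h import *
st()
for n in ['scene','side']:
    im,K,M=snap(n); print(n,'cam',M[:3,3])
    for k in ['drift_grip','bolt_grip','rack_drift_hole','rack_bolt_hole','bar_drift_hole','bar_bolt_hole','core_drift_hole','core_bolt_hole','stand','sample_box','needle','magnet']:
        for r in pinpoint(n,k)[:4]:
            X=w(M,r['at']); print(k,round(r['score'],2),X,px(K,M,X).round(0))
st()
E
```

```text
t 0.15 tcp [ 0.1429 -0.6337  0.2217] grasp [ 0.1429 -0.6337  0.2404] jaw_az -77.29 toolx [-0.0004  0.0014 -1.    ] F [-0.9238 -0.1417 -0.1004] w 0.0872
scene cam [1.0854 0.3014 0.7823]
drift_grip 0.98 [0.3838 0.3124 0.1055] [467. 224.]
drift_grip 0.63 [0.4776 0.302  0.1259] [453. 248.]
bolt_grip 0.95 [0.6017 0.4248 0.0858] [502. 334.]
bolt_grip 0.88 [0.5172 0.4106 0.0879] [502. 294.]
bolt_grip 0.72 [0.5655 0.3183 0.1123] [449. 289.]
rack_drift_hole 0.83 [0.4806 0.3002 0.0773] [447. 264.]
rack_bolt_hole 0.57 [0.5696 0.3202 0.0812] [446. 301.]
bar_drift_hole 0.67 [0.608  0.043  0.1592] [301. 242.]
bar_bolt_hole 0.59 [ 0.6188 -0.0371  0.1579] [260. 234.]
core_drift_hole 0.65 [0.6179 0.0402 0.1562] [297. 246.]
core_bolt_hole 0.77 [ 0.6322 -0.0338  0.1614] [257. 238.]
stand 0.96 [ 0.5836  0.037  -0.0028] [306. 283.]
stand 0.63 [0.62   0.0433 0.1562] [298. 248.]
stand 0.15 [0.4794 0.3028 0.0769] [448. 264.]
sample_box 0.68 [ 0.5255 -0.2982  0.0017] [191. 218.]
needle 0.78 [ 0.7109 -0.2771 -0.0041] [150. 279.]
needle 0.36 [ 0.5826  0.0386 -0.0026] [307. 283.]
magnet 0.68 [ 0.3844 -0.0584 -0
[... 668 characters left out ...]
. 198.]
bar_bolt_hole 0.52 [0.5659 0.3245 0.0779] [292. 349.]
bar_bolt_hole 0.17 [ 0.3883 -0.0563  0.0008] [391. 264.]
core_drift_hole 0.83 [0.6219 0.0457 0.1624] [285. 218.]
core_bolt_hole 0.8 [ 0.6342 -0.0375  0.1559] [286. 201.]
core_bolt_hole 0.75 [ 0.6235 -0.04    0.1634] [291. 198.]
core_bolt_hole 0.17 [0.5706 0.3177 0.1118] [290. 330.]
stand 0.88 [ 0.5869  0.036  -0.0005] [302. 280.]
sample_box 0.95 [ 0.5277 -0.2982 -0.0023] [339. 210.]
needle 0.63 [ 0.7174 -0.277  -0.0041] [271. 209.]
magnet 0.76 [ 0.3865 -0.0557  0.0005] [392. 264.]
 t 1.45 tcp [ 0.143  -0.6341  0.2226] grasp [ 0.143  -0.6341  0.2413] jaw_az -77.29 toolx [ 0.     -0.0001 -1.    ] F [-0.2718 -0.0296 -0.3695] w 0.0869
```

Candidates: the drift is either the orange one at scene (467,224), free-standing, or the dark grey one at (453,248), in the rack. The bolt is either of the yellow ones at (502,334) and (502,294), or the grey one at (449,289), in the rack. By the description I want the two grey ones in the rack, which I'll check in a crop.

Run:
```python
import cv2,numpy as np
a=cv2.imread('pics/scene0.png')[190:370,400:540]; b=cv2.imread('pics/side0.png')[280:440,230:430]
a=cv2.resize(a,(420,540),interpolation=3); b=cv2.resize(b,(380,304),interpolation=3)
c=np.zeros((540,800,3),np.uint8); c[:,:420]=a; c[:304,420:]=b
cv2.imwrite('pics/crop0.png',c)
```

```text
(no output)
```

View pics/crop0.png

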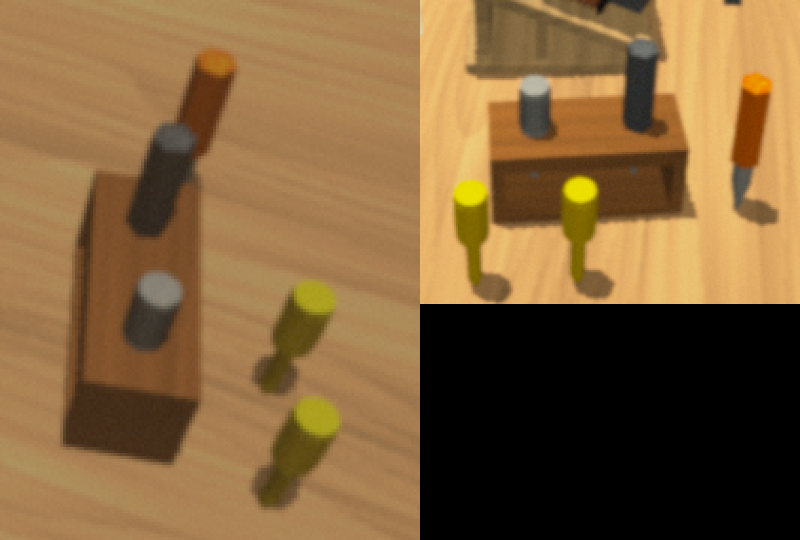

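```bash
python3 -m pendant '{"xyz":[[0.03,0.03,0.02],[0.036,0.035,0.02],[0.036,0.04,0.02],[0.036,0.045,0.02],[0.036,0.045,0.02],[0.036,0.045,0.015],[0.036,0.045,0.01],[0.036,0.045,0],[0.036,0.045,0],[0.036,0.045,0]],"turn":[0,0,0,0,0,0,0,0,0,0]}' 1 40
```

```text
time_s: 2.7
tool_pos: [0.501, -0.2032, 0.3523]
tool_rot: [113.5, 89.7, -54.6]
force: [1.4, -1.7, 1.1]
grip_width: 0.0873
```

The crop confirms it: the dark grey hexagonal pin and the light grey round bolt are in the rack, and the orange and yellow look-alikes stand outside it. On the way I'll look at the bar with the wrist camera.

```bash
python3 -m pendant '{"xyz":[[0.02,0.045,0.01],[0.02,0.045,0.01],[0.02,0.045,0.01],[0.02,0.045,0],[0,0,0]],"turn":[-0.02,-0.02,-0.02,0,0]}'
python3 - <<'E'
from h import *
st()
im,K,M=snap('wrist','w1.png')
for k in ['bar_drift_hole','bar_bolt_hole','core_drift_hole','core_bolt_hole','stand','bar']:
    for r in pinpoint('wrist',k)[:2] if k!='bar' else spot_in('wrist','bar')[:2]:
        X=w(M,r['at']); print(k,round(r['score'],2),X,px(K,M,X).round(0))
E
```

```text
time_s: 3.32
tool_pos: [0.5842, -0.0109, 0.3837]
tool_rot: [151.2, 89.7, -19.8]
force: [-0.2, 0.3, -0.5]
grip_width: 0.0869
 t 3.33 tcp [ 0.5842 -0.0109  0.3837] grasp [ 0.5841 -0.0109  0.4024] jaw_az -81.05 toolx [ 0.0054 -0.002  -1.    ] F [-0.1842  0.2508 -0.4869] w 0.0869
bar_drift_hole 0.74 [0.6108 0.0385 0.1646] [270. 166.]
bar_drift_hole 0.65 [0.4791 0.3028 0.0831] [ 54. 230.]
bar_bolt_hole 0.62 [ 0.6247 -0.0373  0.1622] [348. 164.]
core_drift_hole 0.98 [0.6206 0.042  0.1597] [268. 155.]
core_bolt_hole 0.74 [0.6209 0.0421 0.1581] [268. 155.]
core_bolt_hole 0.63 [ 0.6325 -0.0376  0.1591] [350. 156.]
stand 0.66 [ 0.5805  0.0321 -0.0031] [285. 173.]
bar 0.56 [0.615  0.056  0.1677] [252. 160.]
```

View pics/w1.png

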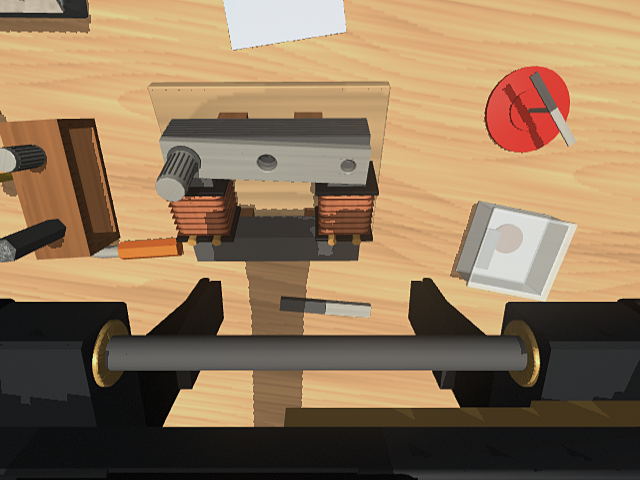

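The wrist picture shows the clamp bar with its empty drift hole at about (267,163) and empty bolt hole at about (349,166). The fitted bolt is at (178,172), and the rack's parts are at the left edge. I'll refine the hole centres.

```bash
python3 - <<'E'
import cv2
a=cv2.imread('pics/w1.png')[110:200,150:390]
cv2.imwrite('pics/w1c.png',cv2.resize(a,(792,297),interpolation=cv2.INTER_CUBIC))
E
python3 - <<'E'
from h import *
im,K,M=snap('wrist')
th=np.radians(25)
# bar/core joint averages from networks
cd=np.mean([[.6179,.0402,.1562],[.6219,.0457,.1624],[.6206,.042,.1597]],0)
cb=np.mean([[.6322,-.0338,.1614],[.6342,-.0375,.1559],[.6325,-.0376,.1591]],0)
bd=np.mean([[.608,.043,.1592],[.6156,.0444,.1638],[.6108,.0385,.1646]],0)
bb=np.mean([[.6188,-.0371,.1579],[.6221,-.0375,.1646],[.6247,-.0373,.1622]],0)
print(cd,cb,bd,bb)
d=cd-cb; print('core y yaw',np.degrees(np.arctan2(-d[0],d[1])), np.linalg.norm(d))
for uv in [(267,163),(349,166)]:
    for z in (.160,.165,.170): print(uv,z,ray(K,M,uv,z))
E
```

```text
[0.6201 0.0426 0.1594] [ 0.633  -0.0363  0.1588] [0.6115 0.042  0.1625] [ 0.6219 -0.0373  0.1616]
core y yaw 9.234600854389496 0.07997228686655562
(267, 163) 0.16 [0.6129 0.0337 0.16  ]
(267, 163) 0.165 [0.6136 0.0332 0.165 ]
(267, 163) 0.17 [0.6143 0.0327 0.17  ]
(349, 166) 0.16 [ 0.6216 -0.047   0.16  ]
(349, 166) 0.165 [ 0.6222 -0.0465  0.165 ]
(349, 166) 0.17 [ 0.6228 -0.0459  0.17  ]
```

View pics/w1c.png

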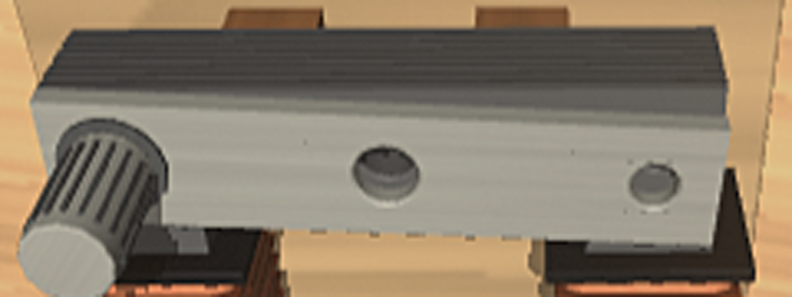

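Run:
```python
from h import *
st()
im,K,M=snap('wrist','w2.png')
st()
P={}
for k in ['bar_drift_hole','bar_bolt_hole','core_drift_hole','core_bolt_hole']:
    for r in pinpoint('wrist',k)[:1]:
        X=w(M,r['at']); print(k,round(r['score'],2),X,px(K,M,X).round(0))
a=cv2.imread('pics/w2.png')[100:220,140:400]
cv2.imwrite('pics/w2c.png',cv2.resize(a,(780,360),interpolation=cv2.INTER_CUBIC))
g=cv2.cvtColor(im,cv2.COLOR_RGB2GRAY)
```

```text
t 3.73 tcp [ 0.5835 -0.018   0.3838] grasp [ 0.5834 -0.0179  0.4025] jaw_az -81.69 toolx [ 0.005  -0.0054 -1.    ] F [0.1452 0.2815 0.2019] w 0.0869
 t 3.77 tcp [ 0.5835 -0.0177  0.3838] grasp [ 0.5834 -0.0176  0.4025] jaw_az -81.67 toolx [ 0.0051 -0.0053 -1.    ] F [0.0838 0.128  0.2069] w 0.0868
bar_drift_hole 0.6 [0.6132 0.0428 0.1666] [257. 162.]
bar_bolt_hole 0.96 [ 0.6225 -0.0362  0.1646] [339. 164.]
core_drift_hole 0.9 [0.6207 0.0427 0.1567] [259. 153.]
core_bolt_hole 0.91 [ 0.632  -0.0377  0.1588] [342. 154.]
```

View pics/w2c.png

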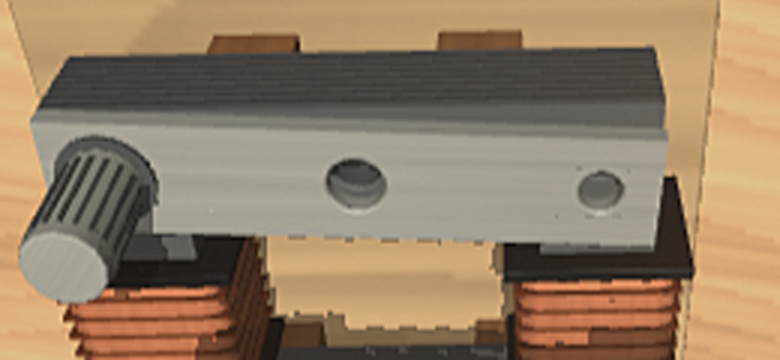

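The arm was still settling in the first picture; now the pixels, (259,161) and (340,163), agree with the networks. The geometry fits too: yaw about 9°, sag about 5 mm, core face at z≈0.158. Next, to above the drift.

```bash
python3 -m pendant '{"xyz":[[-0.012,0.04,0],[-0.014,0.045,-0.01],[-0.014,0.045,-0.01],[-0.014,0.045,-0.015],[-0.014,0.045,-0.02],[-0.014,0.045,-0.02],[-0.014,0.03,-0.02],[0,0,-0.01],[0,0,0]],"turn":[0,0,0,0,0,0,0,0,0]}'
python3 - <<'E'
from h import *
im,K,M=snap('wrist','w3.png')
st()
for k in ['drift_grip','bolt_grip','rack_drift_hole','rack_bolt_hole']:
    for r in pinpoint('wrist',k)[:3]:
        X=w(M,r['at']); print(k,round(r['score'],2),X,px(K,M,X).round(0))
st()
E
```

```text
time_s: 5.1
tool_pos: [0.4837, 0.2842, 0.2762]
tool_rot: [140.9, 89.4, -30.9]
force: [0.3, -0.8, 0.8]
grip_width: 0.0868
 t 5.15 tcp [0.4837 0.2846 0.2768] grasp [0.4836 0.2846 0.2955] jaw_az -81.84 toolx [ 0.0092 -0.0043 -0.9999] F [-0.187   0.5522  0.7346] w 0.0872
drift_grip 0.93 [0.4448 0.2102 0.0099] [373. 234.]
drift_grip 0.59 [0.479  0.3029 0.1223] [292. 220.]
bolt_grip 0.92 [0.5656 0.321  0.1089] [284. 110.]
bolt_grip 0.91 [0.6071 0.4273 0.0862] [164.  39.]
bolt_grip 0.89 [0.5186 0.4064 0.0828] [186. 151.]
rack_drift_hole 0.8 [0.4792 0.307  0.0843] [290. 209.]
rack_bolt_hole 0.68 [0.5707 0.323  0.0822] [285. 104.]
rack_bolt_hole 0.61 [0.478  0.3053 0.0854] [292. 210.]
 t 5.35 tcp [0.4844 0.2845 0.2775] grasp [0.4842 0.2845 0.2962] jaw_az -81.9 toolx [ 0.0106 -0.0037 -0.9999] F [-0.7296  0.2653  0.2119] w 0.0868
```

View pics/w3.png

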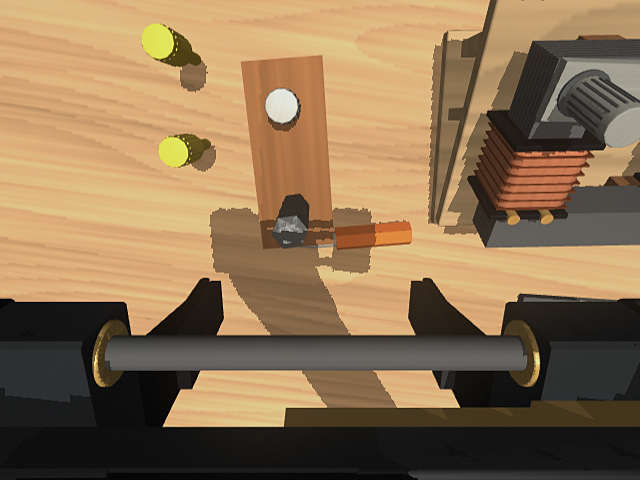

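Run:
```python
from h import *
a=cv2.imread('pics/w3.png')[180:260,240:340]
cv2.imwrite('pics/w3c.png',cv2.resize(a,(750,600),interpolation=cv2.INTER_CUBIC))
P=camera_params('wrist');K=np.array([[P['fx'],0,P['cx']],[0,P['fy'],P['cy']],[0,0,1]])
p=np.array([.4837,.2844,.2765]); jz=np.radians(-81.84)
y=np.array([np.cos(jz),np.sin(jz),0]);x=np.array([.0092,-.0043,-.9999]);z=np.cross(x,y)
T=np.eye(4);T[:3,0]=x;T[:3,1]=y;T[:3,2]=z;T[:3,3]=p
M=T@P['hand_eye']
print(ray(K,M,(290,232),.165),ray(K,M,(283,105),.130))
```

```text
[0.4809 0.303  0.165 ] [0.5692 0.3213 0.13  ]
```

View pics/w3c.png

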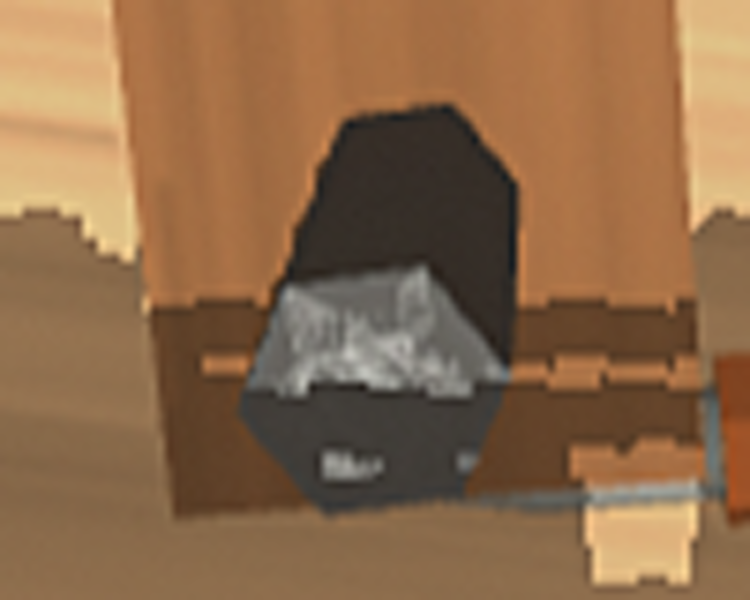

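The crop around (290,232) shows the hexagon's corners facing left and right, so its flats sit about 22° off the jaws. I'll turn the gripper by about -0.41 rad before going down.

```bash
python3 -m pendant '{"xyz":[[-0.002,0.009,-0.01],[-0.002,0.009,-0.025],[0,0,-0.025],[0,0,-0.02],[0,0,0]],"turn":[-0.14,-0.14,-0.13,0,0]}'; python3 -c "
from h import *
st()"
```

```text
time_s: 5.98
tool_pos: [0.4847, 0.2998, 0.1985]
tool_rot: [168.6, 89.1, -28.0]
force: [0.5, 0.9, 1.0]
grip_width: 0.0869
 t 5.97 tcp [0.4847 0.2998 0.1985] grasp [0.4844 0.3    0.2172] jaw_az -106.68 toolx [ 0.0139 -0.0074 -0.9999] F [0.5022 0.9136 1.0459] w 0.0869
```

```bash
python3 -m pendant '{"xyz":[[-0.0025,0.002,-0.03],[-0.002,0.001,-0.03],[0,0,-0.022],[0,0,-0.01],[0,0,0]],"turn":[0,0,0,0,0]}'; python3 -c "
from h import *
st()"
```

```text
time_s: 6.6
tool_pos: [0.486, 0.3031, 0.1112]
tool_rot: [-170.1, 88.6, -7.1]
force: [0.4, 0.2, 0.2]
grip_width: 0.0868
 t 6.6 tcp [0.486  0.3031 0.1112] grasp [0.4855 0.3032 0.1299] jaw_az -106.95 toolx [ 0.0238 -0.003  -0.9997] F [0.3636 0.219  0.1941] w 0.0868
```

```bash
python3 -m pendant '{"xyz":[[-0.006,0,-0.004],[-0.003,0,-0.002],[0,0,0]],"turn":[0,0,0]}'; python3 -m pendant '{"xyz":[[0,0,0],[0,0,0],[0,0,0],[0,0,0]],"turn":[0,0,0,0]}' 0 40; python3 -c "
from h import *
st()
snap('wrist','w4.png')"
```

```text
time_s: 6.98
tool_pos: [0.4777, 0.3041, 0.1075]
tool_rot: [-165.5, 88.4, -2.4]
force: [0.4, 0.6, -0.0]
grip_width: 0.0866
time_s: 7.48
tool_pos: [0.4782, 0.3042, 0.1081]
tool_rot: [-164.6, 88.4, -1.6]
force: [-1.1, 0.4, -0.7]
grip_width: 0.0548
 t 7.47 tcp [0.4782 0.3042 0.1081] grasp [0.4777 0.3042 0.1268] jaw_az -106.97 toolx [ 0.0286 -0.0008 -0.9996] F [-1.1131  0.4084 -0.7239] w 0.0548
```

View pics/w4.png

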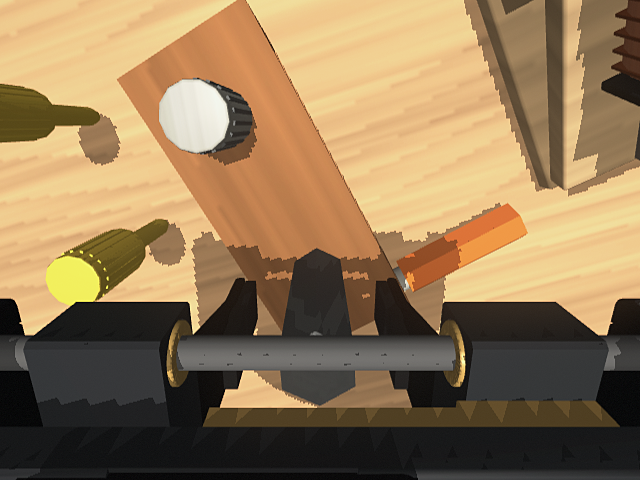

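The drift (x≈318) is centred between the fingers, with a flat facing the camera. I'll carry on closing.

```bash
python3 -m pendant '{"xyz":[[0,0,0],[0,0,0],[0,0,0],[0,0,0],[0,0,0]],"turn":[0,0,0,0,0]}' 0 40; python3 -c "
from h import *
st()"
```

```text
time_s: 8.15
tool_pos: [0.4781, 0.304, 0.108]
tool_rot: [-165.6, 88.4, -2.5]
force: [1.0, -0.3, 1.3]
grip_width: 0.0238
 t 8.15 tcp [0.4781 0.304  0.108 ] grasp [0.4776 0.304  0.1267] jaw_az -106.97 toolx [ 0.0282 -0.0013 -0.9996] F [ 1.0054 -0.2578  1.2825] w 0.0238
```

```bash
python3 -m pendant '{"xyz":[[0,0,0.03],[0,0,0.05],[0,0,0.06],[0,0,0.06],[0.012,-0.02,0.03],[0.024,-0.045,0],[0.024,-0.045,0],[0.024,-0.045,0],[0.024,-0.045,0],[0,0,0]],"turn":[0,0,0,0.09,0.1,0.09,0.09,0.08,0,0]}'; python3 -c "
from h import *
st()"
```

```text
time_s: 9.4
tool_pos: [0.5808, 0.0945, 0.3332]
tool_rot: [170.2, 89.3, 0.2]
force: [-0.4, -0.2, -5.3]
grip_width: 0.0234
 t 9.4 tcp [0.5808 0.0945 0.3332] grasp [0.5805 0.0945 0.3519] jaw_az -80.04 toolx [ 0.0115  0.     -0.9999] F [-0.3807 -0.2353 -5.3044] w 0.0234
```

```bash
python3 -m pendant '{"xyz":[[0.012,-0.018,0],[0.012,-0.018,0],[0.01,-0.016,-0.015],[0.002,0,-0.02],[0,0,-0.01],[0,0,0],[0,0,0]],"turn":[0,0,0,0,0,0,0]}' 0 40
python3 - <<'E'
from h import *
st()
for n in ['scene','side']:
    im,K,M=snap(n,n+'5.png')
    for r in pinpoint(n,'drift_grip')[:3]:
        X=w(M,r['at']); print(n,round(r['score'],2),X,px(K,M,X).round(0))
    c=px(K,M,(.617,.0425,.19)).astype(int); print(c)
    a=cv2.imread('pics/'+n+'5.png')[c[1]-90:c[1]+60,c[0]-75:c[0]+75]
    cv2.imwrite('pics/'+n+'5c.png',cv2.resize(a,(600,600),interpolation=cv2.INTER_CUBIC))
st()
E
```

```text
time_s: 10.28
tool_pos: [0.6171, 0.0402, 0.2812]
tool_rot: [-169.0, 89.8, 21.1]
force: [0.3, -0.1, -3.8]
grip_width: 0.0235
 t 10.28 tcp [0.6171 0.0402 0.2812] grasp [0.617  0.0402 0.2999] jaw_az -79.9 toolx [ 0.0038  0.0015 -1.    ] F [ 0.2856 -0.05   -3.814 ] w 0.0235
scene 0.85 [0.4382 0.2078 0.0118] [404. 255.]
scene 0.75 [0.6167 0.0394 0.2954] [293. 189.]
[297 234]
side 0.96 [0.4477 0.2097 0.0079] [363. 338.]
side 0.55 [0.6216 0.0361 0.2963] [286. 154.]
[288 205]
 t 10.47 tcp [0.6173 0.0401 0.2816] grasp [0.6172 0.0401 0.3003] jaw_az -79.92 toolx [ 0.0047  0.0013 -1.    ] F [-0.0766  0.285  -5.0127] w 0.0237
```

View pics/scene5c.png

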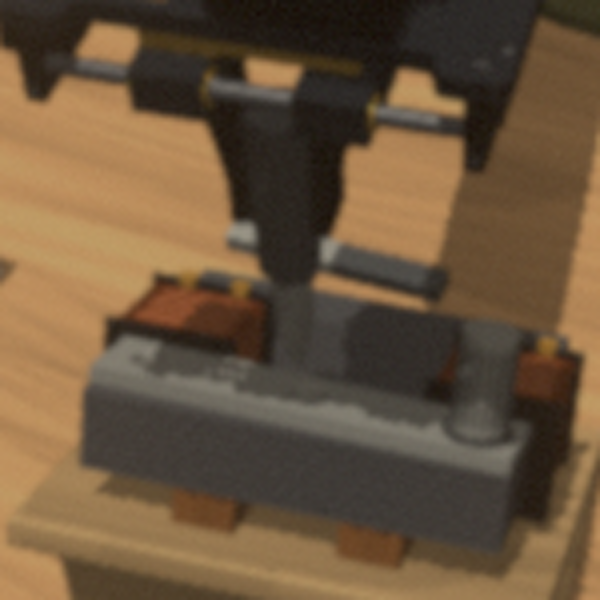

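View pics/side5c.png

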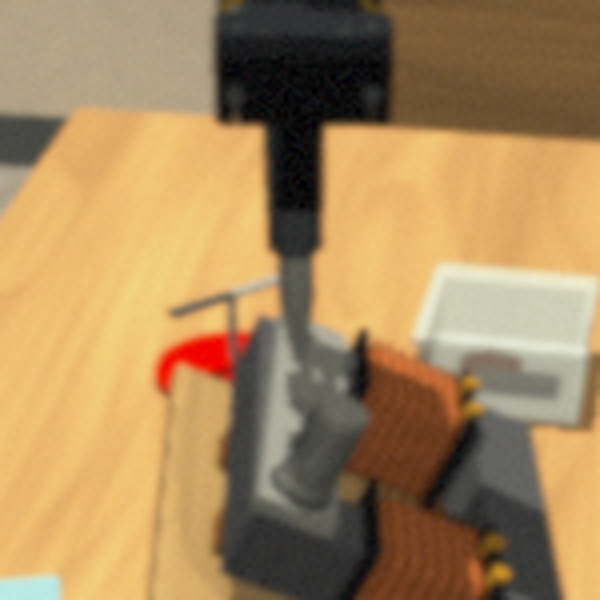

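In both crops the drift hangs straight, its tip over the bar's middle hole, about 2 mm short in y. Lowering now.

```bash
python3 -m pendant '{"xyz":[[0,0.003,-0.01],[0,0.0015,-0.01],[0,0,-0.008],[0,0,-0.006],[0,0,0]],"turn":[-0.02,0,0,0,0]}' 0 40
python3 - <<'E'
from h import *
st()
snap('wrist','w6.png')
E
```

```text
time_s: 11.1
tool_pos: [0.6159, 0.0444, 0.2452]
tool_rot: [156.9, 89.9, -14.3]
force: [-0.7, -1.2, -4.6]
grip_width: 0.0243
 t 11.1 tcp [0.6159 0.0444 0.2452] grasp [0.6158 0.0444 0.2639] jaw_az -81.14 toolx [ 0.0021 -0.0005 -1.    ] F [-0.683  -1.1692 -4.5756] w 0.0243
```

View pics/w6.png

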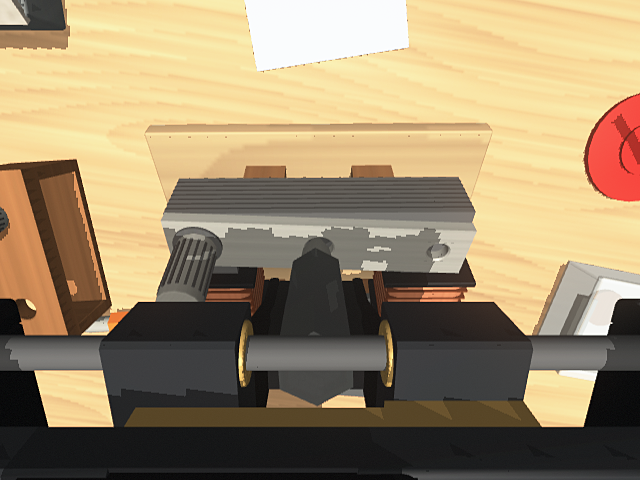

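The tip is entering the bar's hole at about (318,250), with no contact yet. I'll go a little deeper, then swing the grasp point down-slope with a light grip so the drift pivots between the pads to 25°.

```bash
python3 -m pendant '{"xyz":[[0.004,-0.001,-0.006],[0.003,0,-0.005],[0,0,0]],"turn":[0,0,0]}' 0 15
python3 - <<'E'
from h import *
st()
E
python3 -m pendant '{"xyz":[[-0.008,-0.001,0],[-0.008,-0.0015,-0.001],[-0.008,-0.0015,-0.0015],[-0.008,-0.0015,-0.002],[0,0,0]],"turn":[0,0,0,0,0]}' 0 15
python3 - <<'E'
from h import *
st()
E
```

```text
time_s: 11.52
tool_pos: [0.6253, 0.0445, 0.2391]
tool_rot: [175.0, 89.5, 3.8]
force: [-2.3, -0.6, -6.0]
grip_width: 0.0239
 t 11.53 tcp [0.6253 0.0445 0.2391] grasp [0.6251 0.0445 0.2578] jaw_az -81.14 toolx [ 0.0091  0.0006 -1.    ] F [-2.2616 -0.5726 -6.0279] w 0.0239
time_s: 12.15
tool_pos: [0.5964, 0.0399, 0.2376]
tool_rot: [178.3, 88.6, 7.2]
force: [0.7, 0.3, -1.6]
grip_width: 0.0244
 t 12.15 tcp [0.5964 0.0399 0.2376] grasp [0.5959 0.0398 0.2563] jaw_az -81.13 toolx [ 0.024   0.003  -0.9997] F [ 0.6852  0.3317 -1.6045] w 0.0244
```

```bash
python3 -m pendant '{"xyz":[[-0.007,-0.0015,-0.003],[-0.006,-0.0015,-0.003],[-0.005,-0.001,-0.003],[0,0,0]],"turn":[0,0,0,0]}' 0 15
python3 - <<'E'
from h import *
st()
for n in ['scene','side']:
    im,K,M=snap(n,n+'7.png')
    c=px(K,M,(.6,.0425,.2)).astype(int)
    a=cv2.imread('pics/'+n+'7.png')[c[1]-75:c[1]+75,c[0]-75:c[0]+75]
    cv2.imwrite('pics/'+n+'7c.png',cv2.resize(a,(600,600),interpolation=cv2.INTER_CUBIC))
st()
E
```

```text
time_s: 12.65
tool_pos: [0.5765, 0.0359, 0.2274]
tool_rot: [179.9, 88.7, 8.8]
force: [1.6, 0.8, -1.7]
grip_width: 0.0238
 t 12.65 tcp [0.5765 0.0359 0.2274] grasp [0.5761 0.0358 0.2461] jaw_az -81.12 toolx [ 0.0226  0.0035 -0.9997] F [ 1.5948  0.8146 -1.6509] w 0.0238
 t 12.75 tcp [0.5767 0.0359 0.2274] grasp [0.5763 0.0359 0.2461] jaw_az -81.11 toolx [ 0.0222  0.0035 -0.9997] F [ 1.6646  0.3424 -2.8185] w 0.0239
```

View pics/side7c.png

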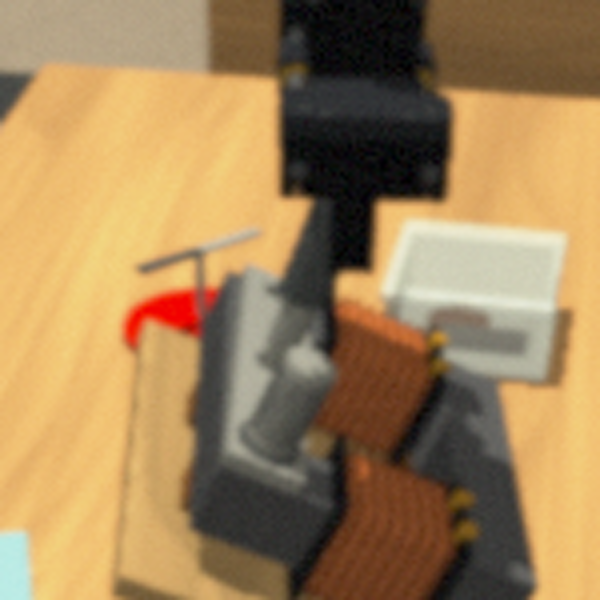

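The side crop shows the drift now parallel to the fitted bolt. Pushing along the hole's axis with a firmer grip.

```bash
python3 -m pendant '{"xyz":[[0,0,0],[0.005,0.0007,-0.009],[0.005,0.0007,-0.009],[0.005,0.0007,-0.009],[0,0,0]],"turn":[0,0,0,0,0]}' 0 40
python3 - <<'E'
from h import *
st()
E
```

```text
time_s: 13.38
tool_pos: [0.5914, 0.0382, 0.2004]
tool_rot: [178.5, 88.9, 7.4]
force: [3.9, 0.2, -6.3]
grip_width: 0.0238
 t 13.38 tcp [0.5914 0.0382 0.2004] grasp [0.5911 0.0381 0.2191] jaw_az -81.11 toolx [ 0.0185  0.0024 -0.9998] F [ 3.8651  0.233  -6.2822] w 0.0238
```

```bash
python3 -m pendant '{"xyz":[[0.004,0.0006,-0.007],[0.004,0.0006,-0.007],[0.003,0.0005,-0.006],[0,0,0]],"turn":[0,0,0,0]}' 0 40
python3 - <<'E'
from h import *
st()
E
```

```text
time_s: 13.88
tool_pos: [0.5956, 0.039, 0.1924]
tool_rot: [121.0, 89.6, -50.1]
force: [6.5, 0.5, -19.2]
grip_width: 0.0237
 t 13.88 tcp [0.5956 0.039  0.1924] grasp [0.5955 0.0392 0.2111] jaw_az -81.17 toolx [ 0.005 -0.006 -1.   ] F [  6.4984   0.4886 -19.1627] w 0.0237
```

Run:
```python
from h import *
for n in ['scene','side','wrist']:
    im,K,M=snap(n,n+'8.png')
    c=px(K,M,(.6,.0425,.2)).astype(int) if n!='wrist' else np.array([320,240])
    a=cv2.imread('pics/'+n+'8.png')[c[1]-60:c[1]+60,c[0]-60:c[0]+60] if n!='wrist' else cv2.imread('pics/wrist8.png')[140:340,220:420]
    cv2.imwrite('pics/'+n+'8c.png',cv2.resize(a,(600,600),interpolation=cv2.INTER_CUBIC))
st()
im=[cv2.resize(cv2.imread(f'pics/{n}8c.png'),(266,266)) for n in ['scene','side','wrist']]
```

```text
t 14.03 tcp [0.5957 0.039  0.1923] grasp [0.5956 0.0392 0.211 ] jaw_az -81.17 toolx [ 0.0047 -0.0056 -1.    ] F [-4.6977 -0.6054  6.0119] w 0.0235
```

View pics/side8c.png

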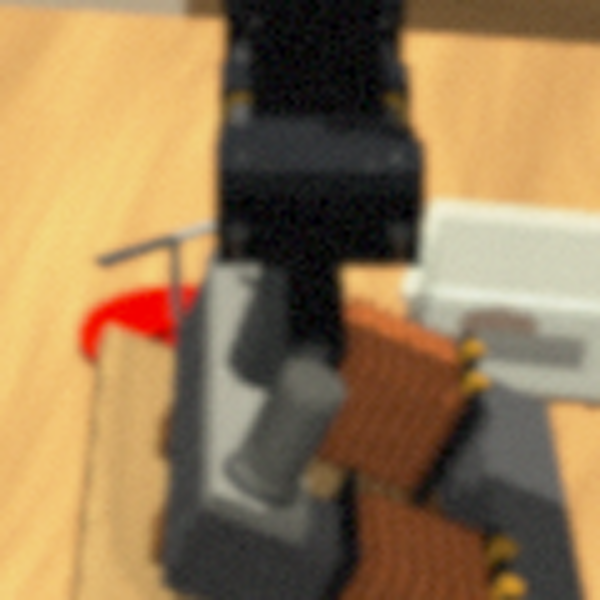

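View pics/wrist8.png

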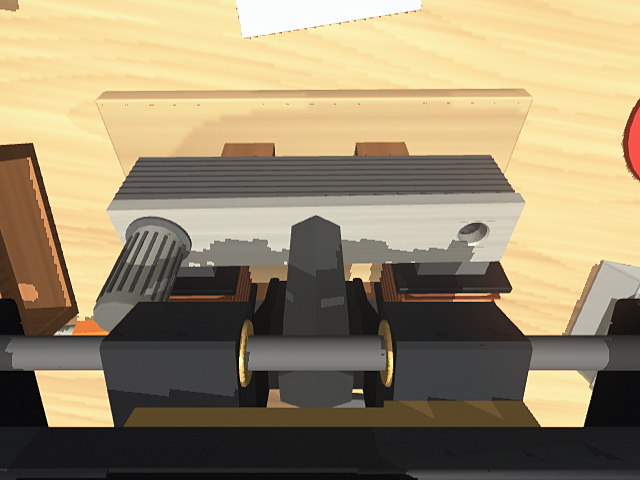

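View pics/scene8c.png

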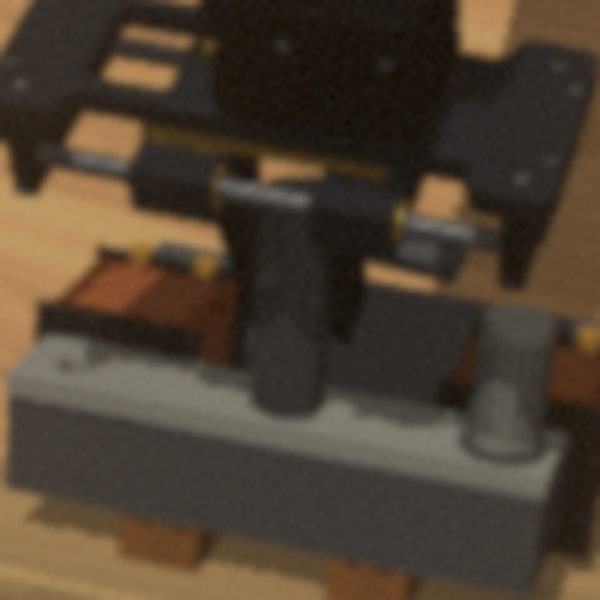

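The pictures show the bar parallel to the core and the drift's shoulder at or nearly on the bar (wrist (315,215)). One gentle confirming push.

```bash
python3 -m pendant '{"xyz":[[0.002,0.0003,-0.004],[0.003,0.0005,-0.006]],"turn":[0,0]}' 0 50
python3 - <<'E'
from h import *
st()
E
```

```text
time_s: 14.28
tool_pos: [0.5963, 0.0393, 0.1924]
tool_rot: [63.9, 89.3, -107.4]
force: [-28.1, -4.6, 45.3]
grip_width: 0.0239
 t 14.28 tcp [0.5963 0.0393 0.1924] grasp [0.5964 0.0395 0.2111] jaw_az -81.22 toolx [-0.0035 -0.0111 -0.9999] F [-28.1317  -4.5944  45.3011] w 0.0239
```

53 N of push with no more travel suggests it is home. I'll release, back off and look closely.

```bash
python3 -m pendant '{"xyz":[[0,0,0.001],[0,0,0],[0,0,0],[0,0,0]],"turn":[0,0,0,0]}' 0.6 40; python3 -m pendant '{"xyz":[[0,0,0.03],[0,0,0.05],[0,0,0.06],[0,0,0.02],[0,0,0],[0,0,0]],"turn":[0,0,0,0,0,0]}'
python3 - <<'E'
from h import *
im,K,M=snap('wrist','w9.png')
st()
for k in ['drift_grip','core_drift_hole','bar_drift_hole','bar_bolt_hole','core_bolt_hole']:
    for r in pinpoint('wrist',k)[:2]:
        X=w(M,r['at']); print(k,round(r['score'],2),X,px(K,M,X).round(0))
for n in ['scene','side']:
    im,K,M=snap(n,n+'9.png')
    for k in ['drift_grip','bar_drift_hole','bar_bolt_hole','core_bolt_hole']:
      for r in pinpoint(n,k)[:3]:
        X=w(M,r['at']); print(n,k,round(r['score'],2),X,px(K,M,X).round(0))
    c=px(K,M,(.6,.0425,.2)).astype(int)
    a=cv2.imread('pics/'+n+'9.png')[c[1]-60:c[1]+60,c[0]-60:c[0]+60]
    cv2.imwrite('pics/'+n+'9c.png',cv2.resize(a,(600,600),interpolation=cv2.INTER_CUBIC))
E
```

```text
time_s: 14.78
tool_pos: [0.5966, 0.0388, 0.1924]
tool_rot: [61.6, 89.3, -109.6]
force: [-0.2, 0.5, 1.3]
grip_width: 0.0502
time_s: 15.52
tool_pos: [0.5946, 0.038, 0.3508]
tool_rot: [29.8, 89.1, -141.4]
force: [-0.2, -0.4, -0.3]
grip_width: 0.0524
 t 15.57 tcp [0.5945 0.038  0.3506] grasp [0.5947 0.0382 0.3693] jaw_az -81.24 toolx [-0.0132 -0.0102 -0.9999] F [-0.7992 -0.641   0.3928] w 0.052
drift_grip 0.95 [0.5925 0.0402 0.2051] [312. 218.]
drift_grip 0.65 [0.4439 0.2096 0.0096] [176. 264.]
core_drift_hole 0.63 [0.6189 0.0443 0.1582] [312. 176.]
bar_drift_hole 0.78 [0.6145 0.0421 0.1678] [313. 183.]
bar_bolt_hole 0.81 [ 0.6292 -0.0377  0.1649] [403. 180.]
core_bolt_hole 0.69 [ 0.3863 -0.0587 -0.005 ] [356. 319.]
core_bolt_hole 0.67 [ 0.6307 -0.0391  0.1565] [403. 177.]
scene drift_grip 0.86 [0.4416 0.2106 0.0118] [405. 257.]
scene drift_grip 0.68 [0.5892 0.0333 0.2074] [299. 215.]
scene bar_drift_hole 0.66 [ 0.6273 -0.0397  0.1628] [256. 234.]
scene bar_drift_hole 0.63 [0.6126 0.0443 0.1626] [300. 243.]
scene bar_drift_hole 0.59 [ 0.5286 -0.2999 -0.003 ] [190. 220.]
scene bar_bolt_hole 0.81 [ 0.628  -0.0407  0.1632] [255. 234.]
scene bar_bolt_hole 0.33 [0.5899 0.0339 0.2058] [299. 216.]
scene bar_bolt_hole 0.24 [ 0.3894 -0.0555 -0.0033] [306. 212.]
scene core_bolt_hole 0.69 [ 0.6368 -0.037   0.1614] [255. 239.]
side drift_grip 0.9 [0.4457 0.2106 0.0094] [364. 338.]
side drift_grip 0.74 [0.5931 0.0355 0.2039] [300. 198.]
side bar_drift_hole 0.61 [0.6166 0.0452 0.1641] [288. 217.]
side bar_bolt_hole 0.7 [ 0.6289 -0.0369  0.1633] [288. 198.]
side core_bolt_hole 0.67 [ 0.6367 -0.0365  0.1565] [285. 201.]
```

View pics/w9.png

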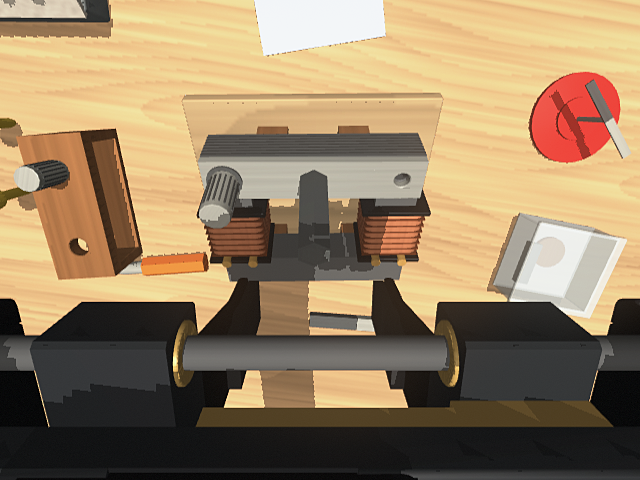

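View pics/side9c.png

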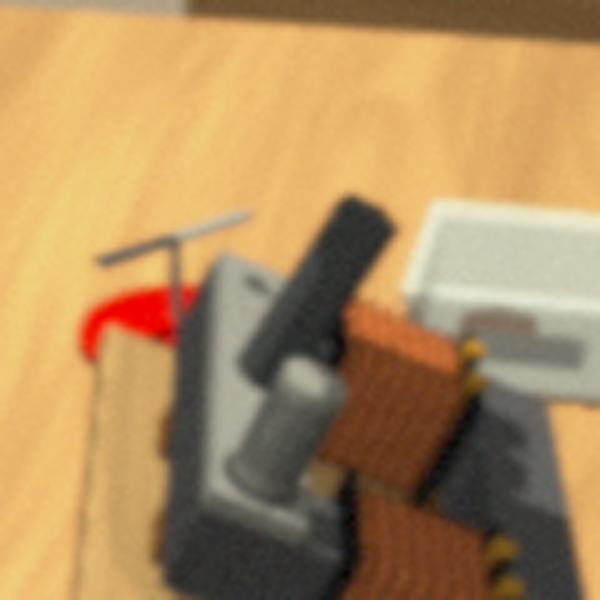

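View pics/scene9c.png

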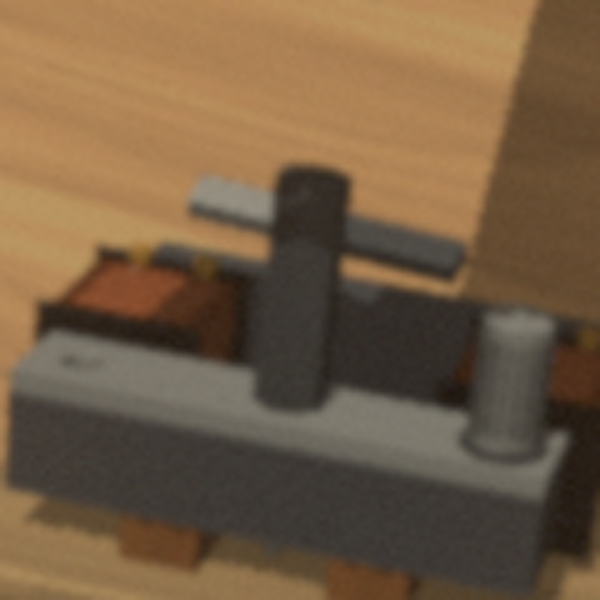

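The drift stands with its shoulder on the bar, leaning slightly in its clearance (side crop), and the bar is now in line with the core. The bar's bolt hole is clear at wrist (402,180). Fetching the bolt.

```bash
python3 -m pendant '{"xyz":[[-0.003,0.04,0],[-0.0045,0.048,0],[-0.0045,0.048,-0.01],[-0.0045,0.048,-0.03],[-0.0045,0.048,-0.035],[-0.0045,0.04,-0.035],[0,0.008,-0.02],[0,0,0],[0,0,0]],"turn":[0,0,0,0,0,0,0,0,0]}' 0.8 40;  python3 - <<'E'
from h import *
st()
im,K,M=snap('wrist','w10.png')
for k in ['bolt_grip','rack_drift_hole','rack_bolt_hole']:
    for r in pinpoint('wrist',k)[:3]:
        X=w(M,r['at']); print(k,round(r['score'],2),X,px(K,M,X).round(0))
st()
E
```

```text
time_s: 17.45
tool_pos: [0.5698, 0.3219, 0.2205]
tool_rot: [53.6, 89.3, -118.1]
force: [1.4, -0.3, -0.2]
grip_width: 0.0695
 t 17.45 tcp [0.5698 0.3219 0.2205] grasp [0.5699 0.3221 0.2392] jaw_az -81.76 toolx [-0.0057 -0.0107 -0.9999] F [ 1.3591 -0.3458 -0.1792] w 0.0695
bolt_grip 0.93 [0.5189 0.4057 0.0828] [206. 265.]
bolt_grip 0.72 [0.6068 0.4274 0.0839] [183. 155.]
bolt_grip 0.65 [0.5666 0.325  0.1094] [310. 233.]
rack_drift_hole 0.76 [0.4816 0.3032 0.0817] [321. 318.]
rack_bolt_hole 0.95 [0.5688 0.3217 0.0787] [315. 220.]
 t 17.65 tcp [0.5698 0.322  0.2207] grasp [0.5699 0.3222 0.2394] jaw_az -81.78 toolx [-0.0053 -0.0104 -0.9999] F [ 0.7928 -0.1743 -1.1995] w 0.0695
```

View pics/w10.png

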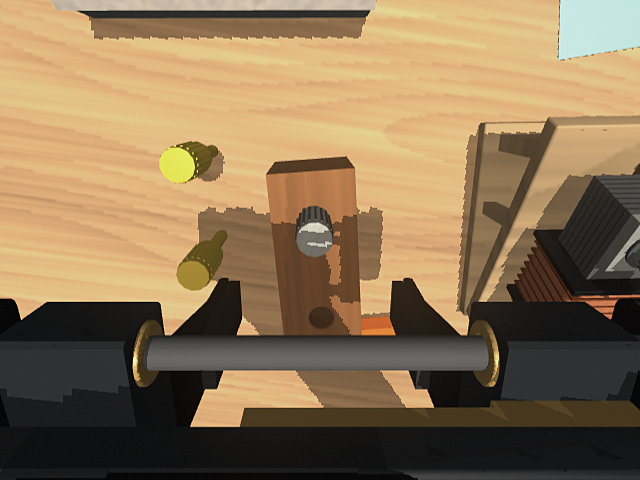

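The grey bolt is centred at (315,235) with its true shank hidden in the rack; both yellow ones stand off to the left. Going down and gripping.

```bash
python3 -m pendant '{"xyz":[[-0.001,0,-0.03],[-0.001,0,-0.04],[-0.001,0,-0.035],[-0.001,0,-0.02],[0,0,-0.003],[0,0,0]],"turn":[0,0,0,0,0,0]}'; python3 -c "
from h import *
st()"
```

```text
time_s: 18.4
tool_pos: [0.571, 0.32, 0.0963]
tool_rot: [125.0, 89.5, -47.2]
force: [0.2, 0.6, -0.1]
grip_width: 0.0697
 t 18.4 tcp [0.571  0.32   0.0963] grasp [0.5709 0.3201 0.115 ] jaw_az -82.18 toolx [ 0.0061 -0.0066 -1.    ] F [ 0.1612  0.5595 -0.0683] w 0.0697
```

```bash
python3 -m pendant '{"xyz":[[-0.003,0.001,-0.005],[0,0,0],[0,0,0],[0,0,0],[0,0,0],[0,0,0],[0,0,0]],"turn":[0,0,0,0,0,0,0]}' 0 30; python3 -c "
from h import *
st()"
```

```text
time_s: 19.27
tool_pos: [0.5696, 0.3223, 0.0946]
tool_rot: [150.7, 89.3, -21.5]
force: [0.9, 0.3, 0.2]
grip_width: 0.0251
 t 19.27 tcp [0.5696 0.3223 0.0946] grasp [0.5694 0.3223 0.1133] jaw_az -82.19 toolx [ 0.0111 -0.0044 -0.9999] F [0.8717 0.2849 0.1891] w 0.0251
```

```bash
python3 -m pendant '{"xyz":[[0,0,0.03],[0,0,0.055],[0,0,0.06],[0,0,0.06],[0.004,-0.02,0.04],[0.0075,-0.045,0.005],[0.0075,-0.05,0],[0.0075,-0.05,0],[0.0075,-0.05,0],[0.0075,-0.05,0]],"turn":[0,0,0,0,0,0.01,0.01,0,0,0]}' 0 30; python3 -c "
from h import *
st()"
```

```text
time_s: 20.52
tool_pos: [0.6055, 0.0557, 0.3464]
tool_rot: [144.4, 89.8, -25.8]
force: [0.2, -0.5, -2.1]
grip_width: 0.0256
 t 20.52 tcp [0.6055 0.0557 0.3464] grasp [0.6054 0.0557 0.3651] jaw_az -80.17 toolx [ 0.0038 -0.0018 -1.    ] F [ 0.1536 -0.5201 -2.0601] w 0.0256
```

```bash
python3 -m pendant '{"xyz":[[0.009,-0.035,0],[0.008,-0.035,0],[0.005,-0.02,-0.02],[0,-0.004,-0.03],[0,0,-0.025],[0,0,0],[0,0,0]],"turn":[0,-0.01,0,0,0,0,0]}' 0 30
python3 - <<'E'
from h import *
st()
for n in ['scene','side']:
    im,K,M=snap(n,n+'11.png')
    for r in pinpoint(n,'bolt_grip')[:4]:
        X=w(M,r['at']); print(n,round(r['score'],2),X,px(K,M,X).round(0))
    c=px(K,M,(.62,-.038,.2)).astype(int); print(c, px(K,M,(.629,-.038,.195)))
    a=cv2.imread('pics/'+n+'11.png')[c[1]-60:c[1]+60,c[0]-60:c[0]+60]
    cv2.imwrite('pics/'+n+'11c.png',cv2.resize(a,(600,600),interpolation=cv2.INTER_CUBIC))
im,K,M=snap('wrist','w11.png')
st()
for k in ['bar_bolt_hole','core_bolt_hole','bolt_grip']:
    for r in pinpoint('wrist',k)[:2]:
        X=w(M,r['at']); print(k,round(r['score'],2),X,px(K,M,X).round(0))
E
```

```text
time_s: 21.4
tool_pos: [0.6256, -0.0454, 0.2613]
tool_rot: [-1.0, 89.7, -172.0]
force: [0.8, -0.1, -1.9]
grip_width: 0.0254
 t 21.4 tcp [ 0.6256 -0.0454  0.2613] grasp [ 0.6257 -0.0454  0.28  ] jaw_az -81.03 toolx [-0.0052 -0.0007 -1.    ] F [ 0.7799 -0.1433 -1.864 ] w 0.0254
scene 0.93 [0.5171 0.4115 0.0889] [503. 294.]
scene 0.87 [ 0.6228 -0.046   0.2778] [246. 185.]
scene 0.57 [0.6048 0.4247 0.0861] [502. 336.]
[256 218] [254.1118 223.3831]
side 0.97 [0.5229 0.4098 0.0878] [312. 388.]
side 0.85 [0.6033 0.4206 0.0875] [257. 388.]
side 0.74 [ 0.6279 -0.0464  0.2802] [290. 146.]
[292 183] [288.4578 184.9186]
 t 21.65 tcp [ 0.626  -0.046   0.2621] grasp [ 0.6261 -0.046   0.2808] jaw_az -81.08 toolx [-0.0036 -0.0014 -1.    ] F [-0.2278 -0.351  -1.4095] w 0.0255
bar_bolt_hole 0.96 [ 0.6285 -0.0359  0.1664] [303. 231.]
core_bolt_hole 0.73 [ 0.6315 -0.0354  0.157 ] [303. 223.]
bolt_grip 0.66 [ 0.6231 -0.0457  0.2762] [316. 322.]
```

View pics/w11.png

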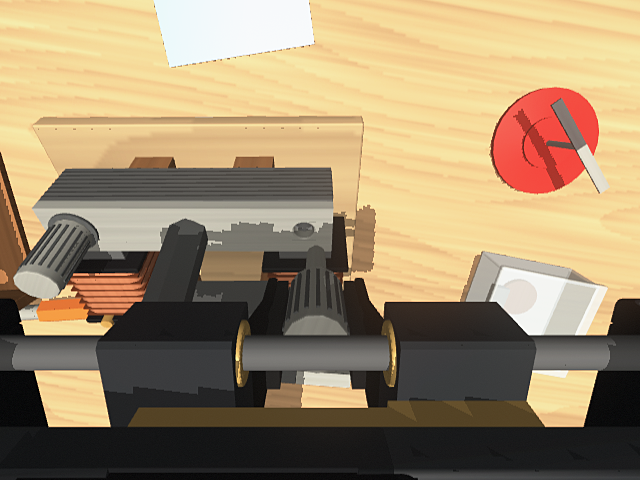

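View pics/scene11c.png

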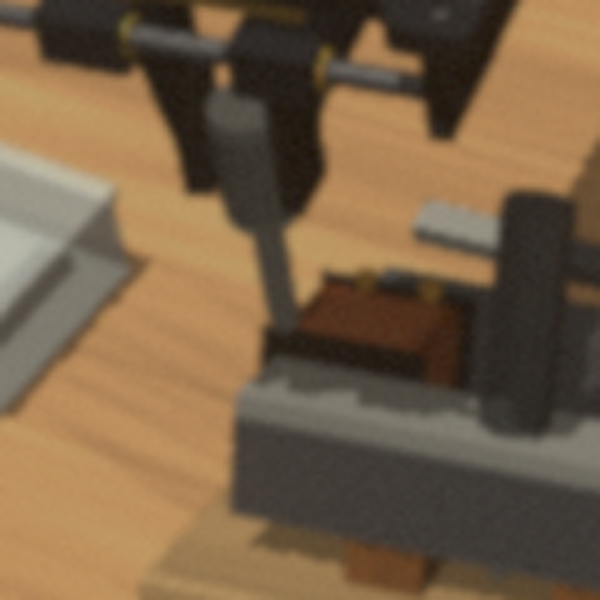

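View pics/side11c.png

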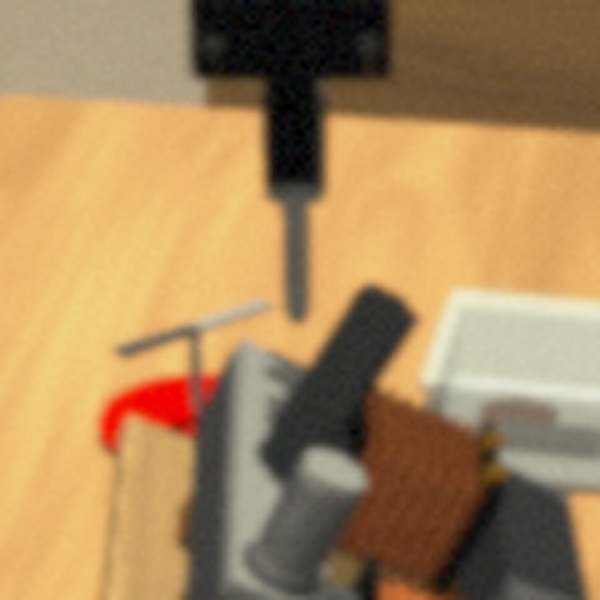

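Run:
```python
from h import *
from scipy.optimize import least_squares
obs={'scene':(252,224),'side':(291.6,186.2)}
C={}
for n in obs:
    P=camera_params(n);K=np.array([[P['fx'],0,P['cx']],[0,P['fy'],P['cy']],[0,0,1]])
    M=np.eye(4);Rc=cv2.Rodrigues(P['rvec'])[0];M[:3,:3]=Rc.T;M[:3,3]=-Rc.T@P['tvec'];C[n]=(K,M)
f=lambda X:np.concatenate([px(*C[n],X)-obs[n] for n in obs])
print(least_squares(f,[.63,-.04,.19]).x)
# hole from wrist at pose of w11
P=camera_params('wrist');K=np.array([[P['fx'],0,P['cx']],[0,P['fy'],P['cy']],[0,0,1]])
R,p,o=tool();T=np.eye(4);T[:3,:3]=R;T[:3,3]=p;M=T@P['hand_eye']
for z in(.163,.166):print(ray(K,M,(303,231),z))
a=cv2.imread('pics/w11.png')[190:290,260:360];cv2.imwrite('pics/w11c.png',cv2.resize(a,(600,600),interpolation=cv2.INTER_CUBIC))
```

```text
[ 0.6244 -0.0463  0.1869]
[ 0.6275 -0.0366  0.163 ]
[ 0.6284 -0.0365  0.166 ]
```

View pics/w11c.png

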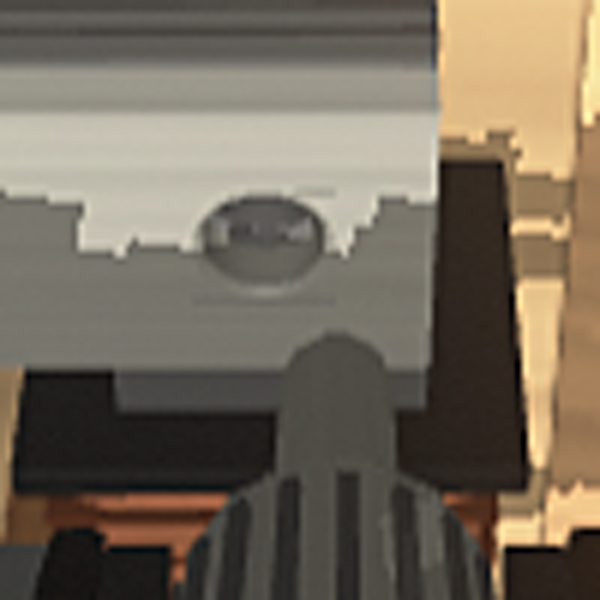

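The hole is at wrist pixel (304,230), the bolt's tip at (316,248). So the tip must go about +3 mm in x and +9 mm in y.

```bash
python3 -m pendant '{"xyz":[[0.001,0.006,-0.003],[0.001,0.004,-0.006],[0,0,-0.005],[0,0,0],[0,0,0]],"turn":[0,0,0,0,0]}' 0 30
python3 - <<'E'
from h import *
im,K,M=snap('wrist','w12.png')
st()
a=cv2.imread('pics/w12.png')[190:290,260:360];cv2.imwrite('pics/w12c.png',cv2.resize(a,(600,600),interpolation=cv2.INTER_CUBIC))
R,p,o=tool(); g=p-R[:,0]*env.grip_point_offset
print('tip est px',px(K,M,g+R[:,0]*.0913),'hole', px(K,M,(.6285,-.0368,.165)))
E
```

```text
time_s: 22.42
tool_pos: [0.6278, -0.0352, 0.2466]
tool_rot: [6.7, 89.7, -164.4]
force: [0.2, 0.3, -2.4]
grip_width: 0.025
 t 22.48 tcp [ 0.6278 -0.0353  0.2465] grasp [ 0.6279 -0.0352  0.2652] jaw_az -81.08 toolx [-0.0047 -0.0013 -1.    ] F [-0.369   0.2029 -1.6633] w 0.0251
tip est px [316.5389 248.2263] hole [318.9035 242.5354]
```

View pics/w12c.png

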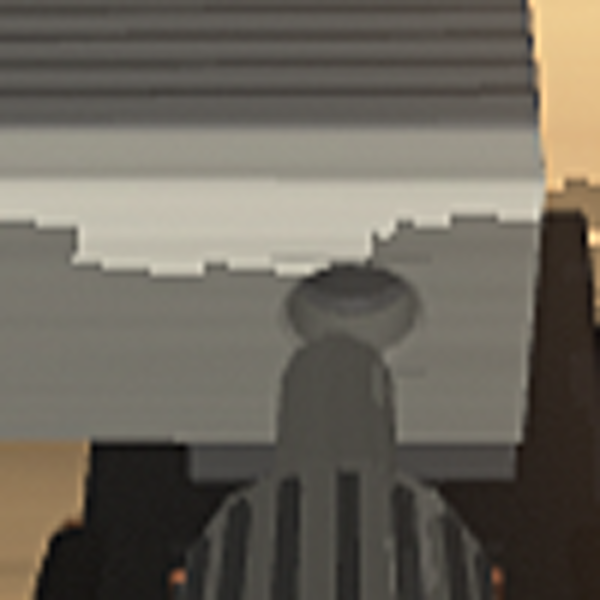

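```bash
python3 -m pendant '{"xyz":[[0.001,-0.002,-0.006],[0,0,-0.006],[0,0,-0.004],[0,0,0]],"turn":[0,0,0,0]}' 0 30
python3 - <<'E'
from h import *
im,K,M=snap('wrist','w13.png')
st()
a=cv2.imread('pics/w13.png')[190:290,260:360];cv2.imwrite('pics/w13c.png',cv2.resize(a,(600,600),interpolation=cv2.INTER_CUBIC))
E
```

```text
time_s: 22.98
tool_pos: [0.6297, -0.0375, 0.23]
tool_rot: [12.2, 89.9, -158.9]
force: [0.7, 0.0, -2.2]
grip_width: 0.0254
 t 23.02 tcp [ 0.6297 -0.0375  0.2301] grasp [ 0.6297 -0.0375  0.2488] jaw_az -81.11 toolx [-0.0024 -0.001  -1.    ] F [ 0.4082 -0.8026 -1.3977] w 0.0252
```

View pics/w13c.png

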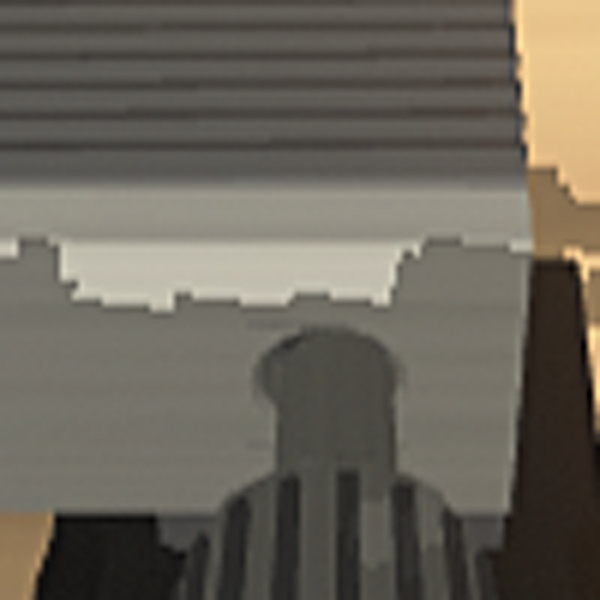

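The tip is inside the hole. Now the same swing down-slope with a light grip.

```bash
python3 -m pendant '{"xyz":[[-0.007,0,-0.001],[-0.008,-0.001,-0.001],[-0.008,-0.001,-0.001],[0,0,0]],"turn":[0,0,0,0]}' 0 12
python3 - <<'E'
from h import *
im,K,M=snap('side','side14.png')
st()
c=px(K,M,(.61,-.038,.2)).astype(int)
a=cv2.imread('pics/side14.png')[c[1]-60:c[1]+60,c[0]-60:c[0]+60];cv2.imwrite('pics/side14c.png',cv2.resize(a,(600,600),interpolation=cv2.INTER_CUBIC))
E
```

```text
time_s: 23.52
tool_pos: [0.6056, -0.0401, 0.228]
tool_rot: [83.2, 89.9, -88.0]
force: [0.9, -0.6, -2.4]
grip_width: 0.0255
 t 23.57 tcp [ 0.6058 -0.0401  0.228 ] grasp [ 0.6058 -0.0401  0.2467] jaw_az -81.13 toolx [ 0.     -0.0021 -1.    ] F [ 0.2422  0.2474 -1.1983] w 0.0255
```

View pics/side14c.png

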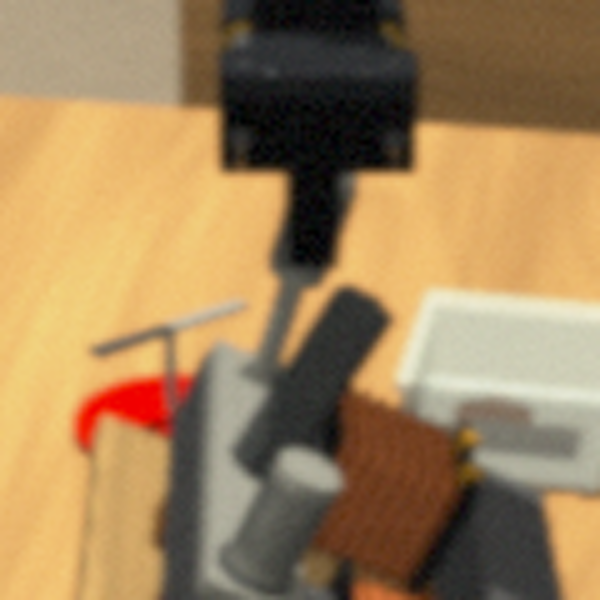

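It is pivoting well, about 15° so far. Completing the tilt.

```bash
python3 -m pendant '{"xyz":[[-0.007,-0.001,-0.003],[-0.006,-0.001,-0.003],[0,0,0]],"turn":[0,0,0]}' 0 12
python3 - <<'E'
from h import *
im,K,M=snap('side','side15.png')
st()
c=px(K,M,(.61,-.038,.2)).astype(int)
a=cv2.imread('pics/side15.png')[c[1]-60:c[1]+60,c[0]-60:c[0]+60];cv2.imwrite('pics/side15c.png',cv2.resize(a,(600,600),interpolation=cv2.INTER_CUBIC))
E
```

```text
time_s: 23.95
tool_pos: [0.5922, -0.0422, 0.2221]
tool_rot: [105.8, 89.9, -65.3]
force: [0.9, -1.0, -1.9]
grip_width: 0.0254
 t 24.0 tcp [ 0.5924 -0.0422  0.2222] grasp [ 0.5924 -0.0422  0.2409] jaw_az -81.13 toolx [ 0.0011 -0.0022 -1.    ] F [ 0.8397 -0.1097  0.0213] w 0.0257
```

View pics/side15c.png

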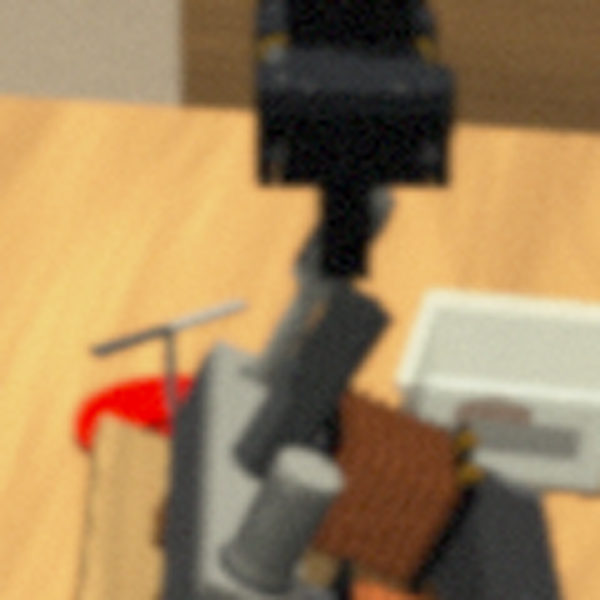

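Now parallel to the fitted bolt. I'll push along the axis, stopping short of home because the gripper's body would come close to the drift's top. After that I'll seat the bolt from above with shut fingertips.

```bash
python3 -m pendant '{"xyz":[[0,0,0],[0.004,0.0007,-0.0085],[0.004,0.0007,-0.0085],[0,0,0]],"turn":[0,0,0,0]}' 0 25; python3 -c "
from h import *
st()"
```

```text
time_s: 24.5
tool_pos: [0.6025, -0.0406, 0.2042]
tool_rot: [146.8, 89.8, -24.3]
force: [2.4, -0.3, -2.0]
grip_width: 0.0253
 t 24.5 tcp [ 0.6025 -0.0406  0.2042] grasp [ 0.6024 -0.0406  0.2229] jaw_az -81.12 toolx [ 0.004  -0.0018 -1.    ] F [ 2.4224 -0.2575 -1.9609] w 0.0253
```

```bash
python3 -m pendant '{"xyz":[[0.003,0.0006,-0.0075],[0.003,0.0005,-0.006],[0,0,0]],"turn":[0,0,0]}' 0 25; python3 -c "
from h import *
st()"
```

```text
time_s: 24.88
tool_pos: [0.6098, -0.0395, 0.1901]
tool_rot: [153.2, 89.7, -18.0]
force: [3.8, -0.5, -2.7]
grip_width: 0.0254
 t 24.88 tcp [ 0.6098 -0.0395  0.1901] grasp [ 0.6097 -0.0395  0.2088] jaw_az -81.12 toolx [ 0.0056 -0.0018 -1.    ] F [ 3.8017 -0.5284 -2.7194] w 0.0254
```

Now release, back up and see where the bolt sits.

```bash
python3 -m pendant '{"xyz":[[0,0,0],[0,0,0],[0,0,0]],"turn":[0,0,0]}' 0.55 30; python3 -m pendant '{"xyz":[[0,0,0.03],[0,0,0.05],[0,0,0.04],[0,0,0]],"turn":[0,0,0,0]}' 0
python3 - <<'E'
from h import *
st()
im,K,M=snap('wrist','w16.png')
for k in ['bolt_grip','drift_grip','bar_bolt_hole']:
    for r in pinpoint('wrist',k)[:3]:
        X=w(M,r['at']); print(k,round(r['score'],2),X,px(K,M,X).round(0))
for n in ['scene','side']:
    im,K,M=snap(n,n+'16.png')
    for r in pinpoint(n,'bolt_grip')[:4]:
        X=w(M,r['at']); print(n,round(r['score'],2),X,px(K,M,X).round(0))
    c=px(K,M,(.61,0,.2)).astype(int)
    a=cv2.imread('pics/'+n+'16.png')[c[1]-60:c[1]+60,c[0]-60:c[0]+60]
    cv2.imwrite('pics/'+n+'16c.png',cv2.resize(a,(600,600),interpolation=cv2.INTER_CUBIC))
st()
E
```

```text
time_s: 25.25
tool_pos: [0.6075, -0.0391, 0.1892]
tool_rot: [79.8, 89.9, -91.3]
force: [-0.5, -0.4, -1.0]
grip_width: 0.0446
time_s: 25.75
tool_pos: [0.6049, -0.0388, 0.3117]
tool_rot: [5.3, 89.7, -165.8]
force: [-0.3, 0.5, -1.2]
grip_width: 0.0158
 t 25.75 tcp [ 0.6049 -0.0388  0.3117] grasp [ 0.605  -0.0388  0.3304] jaw_az -81.08 toolx [-0.0045 -0.0011 -1.    ] F [-0.2532  0.454  -1.237 ] w 0.0158
bolt_grip 0.7 [ 0.6066 -0.0417  0.2004] [320. 228.]
drift_grip 0.72 [0.4451 0.2092 0.0094] [109. 275.]
drift_grip 0.69 [0.5936 0.0384 0.2047] [209. 231.]
bar_bolt_hole 0.73 [ 0.6278 -0.0351  0.1678] [316. 190.]
scene 0.77 [0.5203 0.4088 0.0887] [501. 295.]
scene 0.72 [ 0.6041 -0.0413  0.2001] [259. 212.]
scene 0.72 [0.6021 0.425  0.0859] [502. 335.]
side 0.76 [0.5225 0.4086 0.087 ] [312. 388.]
side 0.74 [0.5933 0.0388 0.2074] [300. 198.]
side 0.65 [ 0.6125 -0.0426  0.2028] [296. 181.]
 t 26.15 tcp [ 0.6031 -0.0393  0.3068] grasp [ 0.6033 -0.0393  0.3255] jaw_az -81.09 toolx [-0.0124 -0.0003 -0.9999] F [0.715  0.3063 0.1709] w 0.0004
```

View pics/w16.png

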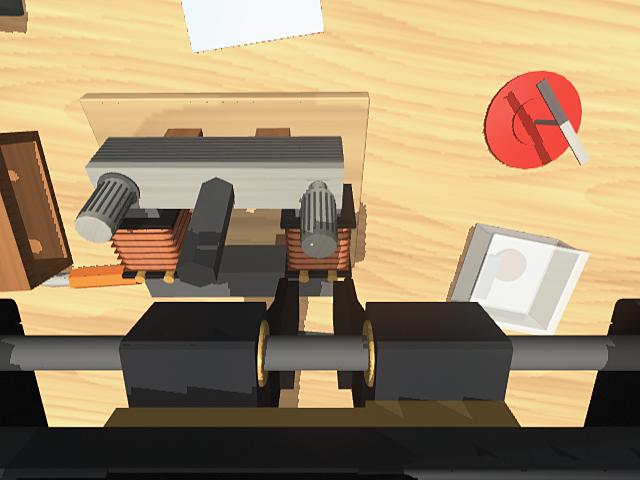

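View pics/scene16c.png

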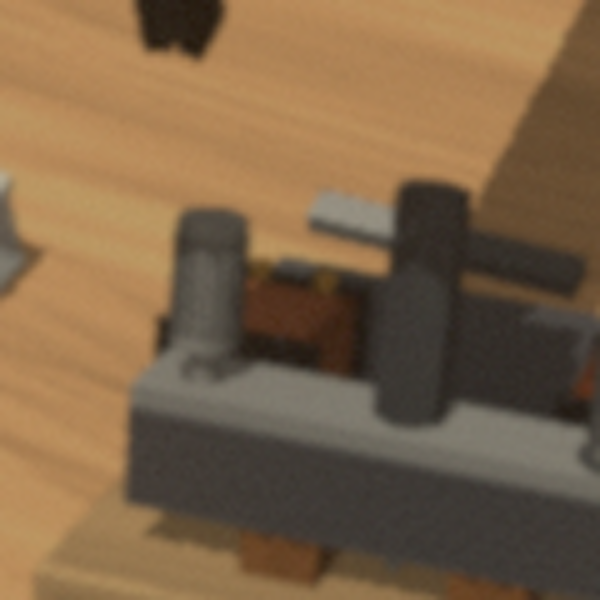

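View pics/side16c.png

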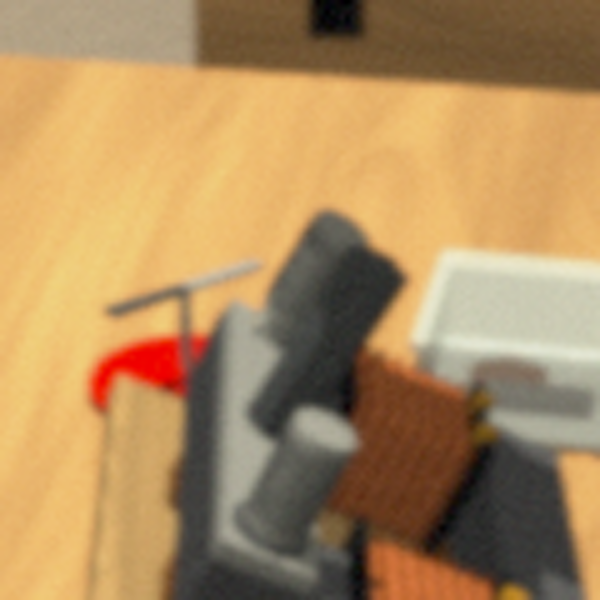

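The bolt is well in but its head is about 11 mm off the bar (shank visible at scene crop (205,370)). The shut fingertips will push it along the axis.

```bash
python3 -m pendant '{"xyz":[[-0.003,-0.001,-0.03],[-0.002,-0.001,-0.03],[0,0,-0.01],[0,0,0]],"turn":[0,0,0,0]}' 0; python3 -c "
from h import *
st()"
```

```text
time_s: 26.65
tool_pos: [0.5977, -0.0412, 0.2343]
tool_rot: [-9.6, 89.2, 179.3]
force: [1.0, 0.3, 1.0]
grip_width: 0.0006
 t 26.65 tcp [ 0.5977 -0.0412  0.2343] grasp [ 0.598  -0.0412  0.253 ] jaw_az -81.08 toolx [-0.0132  0.0002 -0.9999] F [0.9723 0.3347 0.9917] w 0.0006
```

```bash
python3 -m pendant '{"xyz":[[0.003,0.0005,-0.007],[0.003,0.0005,-0.007],[0.003,0.0005,-0.007],[0,0,0]],"turn":[0,0,0,0]}' 0; python3 -c "
from h import *
st()"
```

```text
time_s: 27.15
tool_pos: [0.6101, -0.0393, 0.2162]
tool_rot: [-5.5, 89.6, -176.6]
force: [-0.8, -0.4, 2.3]
grip_width: 0.0004
 t 27.15 tcp [ 0.6101 -0.0393  0.2162] grasp [ 0.6102 -0.0392  0.2349] jaw_az -81.07 toolx [-0.0062 -0.0004 -1.    ] F [-0.8495 -0.3564  2.2515] w 0.0004
```

```bash
python3 -m pendant '{"xyz":[[0.002,0.0004,-0.005],[0.002,0.0004,-0.005]],"turn":[0,0]}' 0; python3 -c "
from h import *
st()"
```

```text
time_s: 27.4
tool_pos: [0.6148, -0.0386, 0.2154]
tool_rot: [52.2, 89.7, -118.9]
force: [-16.1, -0.3, 30.6]
grip_width: 0.0004
 t 27.4 tcp [ 0.6148 -0.0386  0.2154] grasp [ 0.6148 -0.0386  0.2341] jaw_az -81.11 toolx [-0.0022 -0.004  -1.    ] F [-16.0801  -0.3494  30.6439] w 0.0004
```

```bash
python3 -m pendant '{"xyz":[[-0.004,0,0.02],[0,0,0.05],[0,0.01,0.04],[0,0.01,0],[0,0,0]],"turn":[0,0,0,0,0]}' 0.7
python3 - <<'E'
from h import *
st()
im,K,M=snap('wrist','w17.png')
for k in ['bolt_grip','drift_grip','bar_drift_hole']:
    for r in pinpoint('wrist',k)[:3]:
        X=w(M,r['at']); print(k,round(r['score'],2),X,px(K,M,X).round(0))
for n in ['scene','side']:
    im,K,M=snap(n,n+'17.png')
    for k in ['bolt_grip','drift_grip']:
      for r in pinpoint(n,k)[:4]:
        X=w(M,r['at']); print(n,k,round(r['score'],2),X,px(K,M,X).round(0))
    c=px(K,M,(.61,0,.2)).astype(int)
    a=cv2.imread('pics/'+n+'17.png')[c[1]-60:c[1]+60,c[0]-60:c[0]+60]
    cv2.imwrite('pics/'+n+'17c.png',cv2.resize(a,(600,600),interpolation=cv2.INTER_CUBIC))
st()
E
```

```text
time_s: 28.02
tool_pos: [0.6105, -0.018, 0.3272]
tool_rot: [43.8, 89.7, -127.3]
force: [-1.1, -0.2, 0.3]
grip_width: 0.0422
 t 28.02 tcp [ 0.6105 -0.018   0.3272] grasp [ 0.6105 -0.0179  0.3459] jaw_az -81.11 toolx [-0.0031 -0.0041 -1.    ] F [-1.066  -0.2489  0.3214] w 0.0422
bolt_grip 0.62 [ 0.6137 -0.0362  0.1923] [339. 221.]
bolt_grip 0.49 [ 0.5298 -0.3051 -0.0014] [513. 270.]
drift_grip 0.91 [0.4434 0.2108 0.0086] [128. 277.]
drift_grip 0.77 [0.5909 0.0394 0.2023] [239. 238.]
bar_drift_hole 0.57 [0.6152 0.0428 0.165 ] [246. 197.]
scene bolt_grip 0.87 [ 0.6121 -0.0401  0.1947] [258. 217.]
scene bolt_grip 0.6 [0.5151 0.4092 0.0887] [502. 293.]
scene drift_grip 0.77 [0.5912 0.0356 0.2046] [300. 218.]
scene drift_grip 0.57 [0.4418 0.2099 0.012 ] [404. 257.]
scene drift_grip 0.56 [ 0.5264 -0.2997  0.0005] [190. 219.]
scene drift_grip 0.48 [ 0.6271 -0.0405  0.1625] [256. 234.]
side bolt_grip 0.92 [0.5198 0.4097 0.0885] [314. 388.]
side bolt_grip 0.82 [ 0.6189 -0.0399  0.1938] [293. 185.]
side bolt_grip 0.76 [0.6037 0.4225 0.088 ] [257. 388.]
side drift_grip 0.97 [0.595  0.0377 0.2031] [299. 199.]
side drift_grip 0.68 [0.4444 0.2093 0.0059] [364. 339.]
 t 28.52 tcp [ 0.6106 -0.0192  0.328 ] grasp [ 0.6107 -0.0192  0.3467] jaw_az -81.23 toolx [-0.0023 -0.0044 -1.    ] F [0.415  0.1956 0.3342] w 0.0609
```

View pics/w17.png

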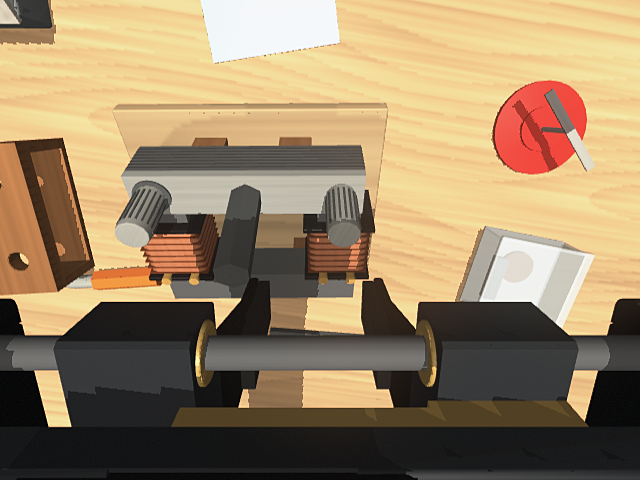

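View pics/scene17c.png

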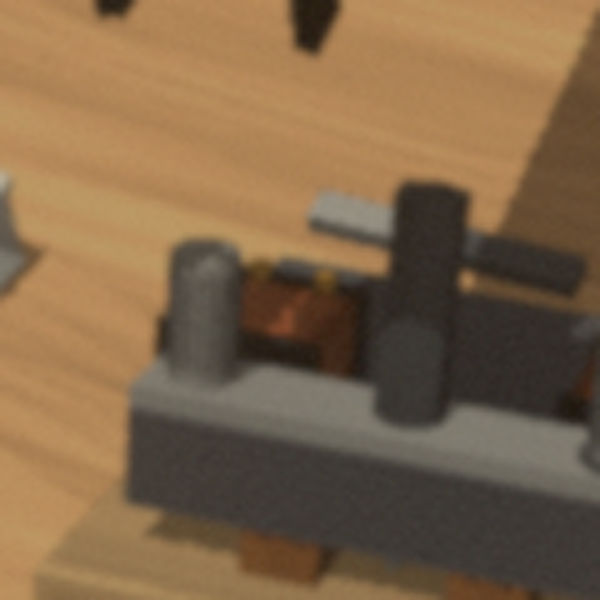

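View pics/side17c.png

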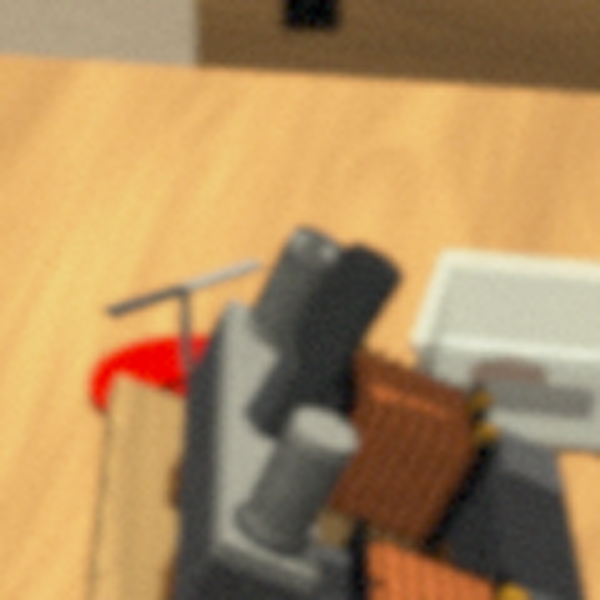

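The bolt's head is now down on the bar, level with the fitted one (wrist (343,215), scene crop (200,375)). The drift still stands home. Going for the drift.

```bash
python3 -m pendant '{"xyz":[[-0.008,0.026,0],[-0.008,0.026,-0.01],[-0.003,0.005,-0.035],[0,0,-0.035],[0,0,-0.02],[0,0,0]],"turn":[0,0,0,0,0,0]}' 0.7 40; python3 -c "
from h import *
st()"
```

```text
time_s: 29.28
tool_pos: [0.5911, 0.0391, 0.2259]
tool_rot: [80.0, 89.7, -91.3]
force: [0.3, 0.6, 1.2]
grip_width: 0.0612
 t 29.27 tcp [0.5911 0.0391 0.2259] grasp [0.5911 0.0392 0.2446] jaw_az -81.28 toolx [-0.0001 -0.0044 -1.    ] F [0.2882 0.5571 1.1995] w 0.0612
```

```bash
python3 -m pendant '{"xyz":[[0.001,-0.001,-0.02],[0.001,-0.001,-0.015],[0,0,-0.006],[0,0,0]],"turn":[0,0,0,0]}' 0.7 40
python3 - <<'E'
from h import *
st()
snap('wrist','w18.png')
E
```

```text
time_s: 29.78
tool_pos: [0.5943, 0.0368, 0.184]
tool_rot: [112.1, 89.7, -59.3]
force: [-0.4, -0.0, -0.2]
grip_width: 0.0612
 t 29.77 tcp [0.5943 0.0368 0.184 ] grasp [0.5943 0.0368 0.2027] jaw_az -81.32 toolx [ 0.0026 -0.0043 -1.    ] F [-0.3542 -0.0015 -0.1955] w 0.0612
```

View pics/w18.png

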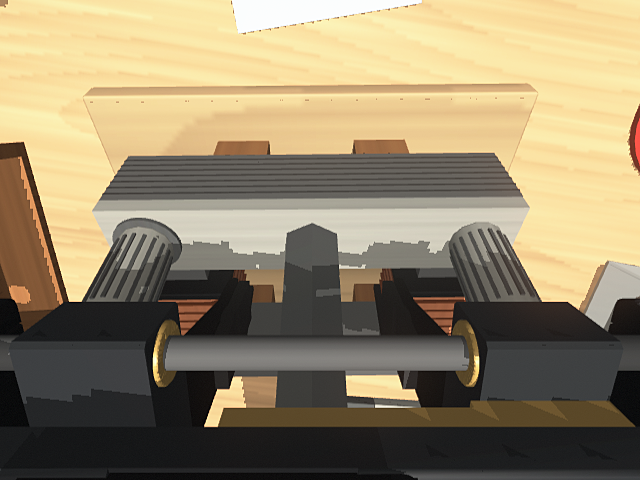

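The drift is centred between the fingers and both bolt heads sit on the bar. Closing.

```bash
python3 -m pendant '{"xyz":[[0,0,0],[0,0,0],[0,0,0],[0,0,0],[0,0,0],[0,0,0]],"turn":[0,0,0,0,0,0]}' 0 40; python3 -c "
from h import *
st()"
```

```text
time_s: 30.58
tool_pos: [0.5953, 0.0384, 0.186]
tool_rot: [144.8, 89.6, -26.5]
force: [0.3, -0.1, -0.8]
grip_width: 0.0239
 t 30.57 tcp [0.5953 0.0384 0.186 ] grasp [0.5952 0.0385 0.2047] jaw_az -81.23 toolx [ 0.0059 -0.0029 -1.    ] F [ 0.2915 -0.0647 -0.7662] w 0.0239
```

```bash
python3 -m pendant '{"xyz":[[-0.003,-0.0005,0.007],[-0.005,-0.0008,0.011],[-0.005,-0.0008,0.011]],"turn":[0,0,0]}' 0 40; python3 -c "
from h import *
st()"
```

```text
time_s: 30.95
tool_pos: [0.5806, 0.0358, 0.2143]
tool_rot: [121.7, 89.8, -49.5]
force: [-0.4, -0.4, -4.3]
grip_width: 0.0235
 t 30.95 tcp [0.5806 0.0358 0.2143] grasp [0.5806 0.0359 0.233 ] jaw_az -81.24 toolx [ 0.0024 -0.0028 -1.    ] F [-0.4148 -0.3648 -4.3188] w 0.0235
```

```bash
python3 -m pendant '{"xyz":[[-0.005,-0.0008,0.011],[-0.005,-0.0008,0.011],[-0.006,-0.001,0.013],[-0.006,-0.001,0.014],[0,0,0.03],[0,0,0.04],[0,0,0]],"turn":[0,0,0,0,0,0,0]}' 0 40
python3 - <<'E'
from h import *
st()
im,K,M=snap('side','side19.png')
c=px(K,M,(.59,.03,.27)).astype(int)
a=cv2.imread('pics/side19.png')[c[1]-90:c[1]+90,c[0]-90:c[0]+90]
cv2.imwrite('pics/side19c.png',cv2.resize(a,(600,600),interpolation=cv2.INTER_CUBIC))
E
```

```text
time_s: 31.82
tool_pos: [0.5547, 0.0306, 0.3418]
tool_rot: [108.5, 89.6, -62.8]
force: [-0.1, 0.7, -5.0]
grip_width: 0.0235
 t 31.82 tcp [0.5547 0.0306 0.3418] grasp [0.5546 0.0307 0.3605] jaw_az -81.3 toolx [ 0.0031 -0.0059 -1.    ] F [-0.1255  0.6778 -5.041 ] w 0.0235
```

View pics/side19c.png

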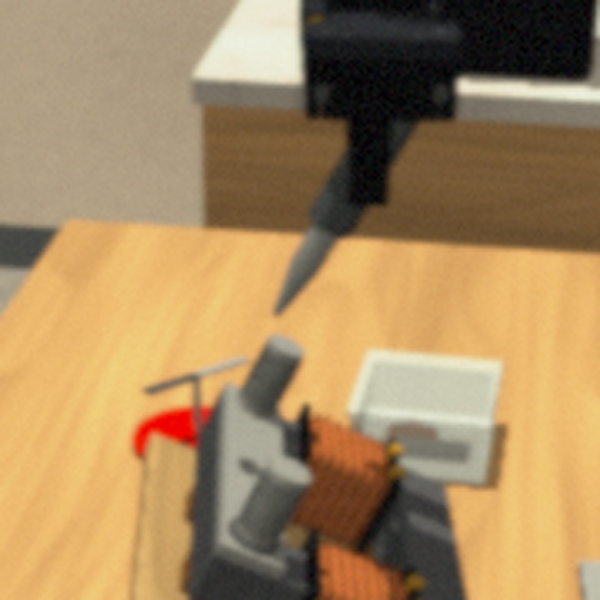

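The drift is out and keeps its roughly 28° tilt in the grip. Carrying it to the rack.

```bash
python3 -m pendant '{"xyz":[[-0.015,0.03,0],[-0.021,0.044,0],[-0.021,0.044,-0.01],[-0.021,0.044,-0.03],[-0.021,0.044,-0.03],[-0.021,0.044,-0.03],[-0.007,0.013,-0.03],[0,0,0],[0,0,0]],"turn":[0,0,0,0,0,0,0,0,0]}' 0 40
python3 - <<'E'
from h import *
st()
for n in ['scene','side']:
    im,K,M=snap(n,n+'20.png')
    for r in pinpoint(n,'drift_grip')[:4]:
        X=w(M,r['at']); print(n,round(r['score'],2),X,px(K,M,X).round(0))
    c=px(K,M,(.47,.3,.13)).astype(int); print(c)
    a=cv2.imread('pics/'+n+'20.png')[c[1]-60:c[1]+60,c[0]-60:c[0]+60]
    cv2.imwrite('pics/'+n+'20c.png',cv2.resize(a,(600,600),interpolation=cv2.INTER_CUBIC))
snap('wrist','w20.png')
st()
E
```

```text
time_s: 33.0
tool_pos: [0.414, 0.2933, 0.1919]
tool_rot: [27.2, 88.7, -144.3]
force: [-0.2, 0.3, -3.4]
grip_width: 0.0236
 t 33.0 tcp [0.414  0.2933 0.1919] grasp [0.4143 0.2936 0.2106] jaw_az -81.51 toolx [-0.0191 -0.0137 -0.9997] F [-0.1678  0.2854 -3.4224] w 0.0236
scene 0.86 [0.4444 0.2129 0.0109] [405. 258.]
scene 0.64 [0.4136 0.2912 0.2131] [466. 191.]
scene 0.3 [0.622  0.0434 0.1553] [298. 249.]
scene 0.28 [0.4788 0.2993 0.0798] [447. 263.]
[453 243]
side 0.77 [0.4136 0.2883 0.2102] [394. 280.]
side 0.62 [0.4467 0.2096 0.0073] [363. 339.]
[352 320]
 t 33.25 tcp [0.4147 0.2935 0.1926] grasp [0.415  0.2938 0.2113] jaw_az -81.58 toolx [-0.0176 -0.0128 -0.9998] F [ 0.2792 -0.3347 -5.6294] w 0.0238
```

View pics/scene20c.png

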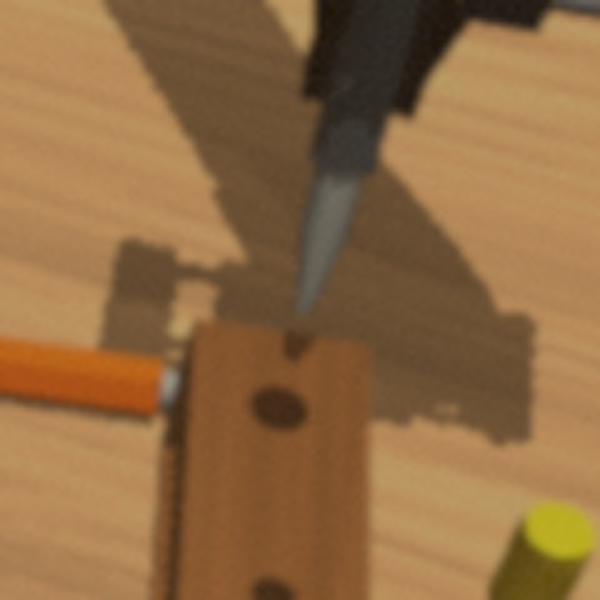

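View pics/side20c.png

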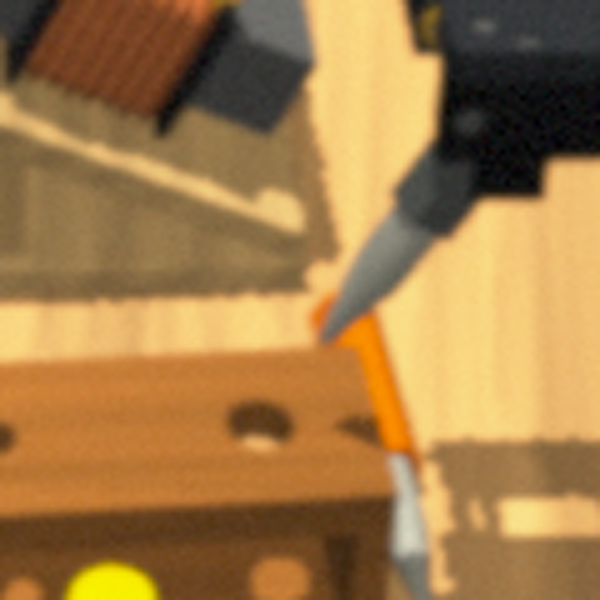

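View pics/w20.png

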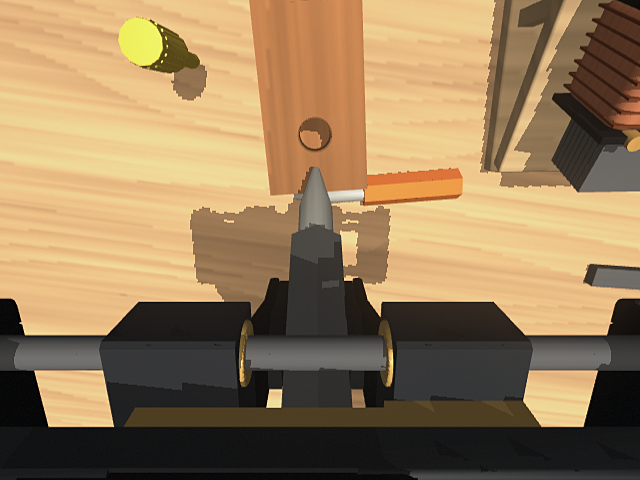

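The tip shows at scene (453.6,246), side (357,328) and wrist (315,168); the rack's hole is at wrist (315,133), scene (449,264) and side (344,345). Working out both. (The only orange drift is the one lying by the rack. It stood on its tip at t=0 and had toppled by the side camera's network call at about 1 s, before I had moved.)

Run:
```python
from h import *
from scipy.optimize import least_squares
C={}
for n in ['scene','side']:
    P=camera_params(n);K=np.array([[P['fx'],0,P['cx']],[0,P['fy'],P['cy']],[0,0,1]])
    M=np.eye(4);Rc=cv2.Rodrigues(P['rvec'])[0];M[:3,:3]=Rc.T;M[:3,3]=-Rc.T@P['tvec'];C[n]=(K,M)
P=camera_params('wrist');K=np.array([[P['fx'],0,P['cx']],[0,P['fy'],P['cy']],[0,0,1]])
R,p,o=tool();T=np.eye(4);T[:3,:3]=R;T[:3,3]=p;C['wrist']=(K,T@P['hand_eye'])
for nm,obs in {'tip':{'scene':(453.6,246),'side':(357,327.5),'wrist':(315,170)},'hole':{'scene':(448.7,264.3),'side':(344,345.4),'wrist':(315,134)}}.items():
    f=lambda X:np.concatenate([px(*C[n],X)-obs[n] for n in obs])
    s=least_squares(f,[.48,.3,.1]); print(nm,s.x,s.fun)
    for n in obs: print(n, ray(*C[n],obs[n],.08) if nm=='hole' else '')
st()
```

```text
tip [0.4623 0.3007 0.1159] [-0.2557 -0.6828 -0.0498  0.3557 -0.035  -0.1315]
scene 
side 
wrist 
hole [0.4807 0.3033 0.0774] [-0.4662  0.4793  0.1737 -0.4324 -0.2523  0.0679]
scene [0.4814 0.3038 0.08  ]
side [0.4809 0.307  0.08  ]
wrist [0.481  0.3031 0.08  ]
 t 33.25 tcp [0.4147 0.2935 0.1926] grasp [0.415  0.2938 0.2113] jaw_az -81.58 toolx [-0.0176 -0.0128 -0.9998] F [ 0.2792 -0.3347 -5.6294] w 0.0238
```

```bash
python3 -m pendant '{"xyz":[[0.012,0.0015,-0.008],[0.011,0.0015,-0.012],[0,0,-0.006],[0,0,0],[0,0,0]],"turn":[0,0,0,0,0]}' 0 40
python3 - <<'E'
from h import *
st()
im,K,M=snap('wrist','w21.png')
R,p,o=tool(); g=p-R[:,0]*env.grip_point_offset
print(g+np.array([.0473,.0069,-.0954]), px(K,M,g+np.array([.0473,.0069,-.0954])), px(K,M,(.481,.3033,.08)))
a=cv2.imread('pics/w21.png')[100:220,240:400];cv2.imwrite('pics/w21c.png',cv2.resize(a,(640,480),interpolation=cv2.INTER_CUBIC))
E
```

```text
time_s: 33.88
tool_pos: [0.4407, 0.2958, 0.1647]
tool_rot: [26.6, 88.8, -145.1]
force: [-0.1, -1.1, -3.9]
grip_width: 0.0235
 t 33.88 tcp [0.4407 0.2958 0.1647] grasp [0.441  0.296  0.1834] jaw_az -81.75 toolx [-0.0177 -0.0123 -0.9998] F [-0.0605 -1.1009 -3.8693] w 0.0235
[0.4883 0.303  0.0881] [314.8256 170.0247] [312.5658 179.2561]
```

View pics/w21c.png

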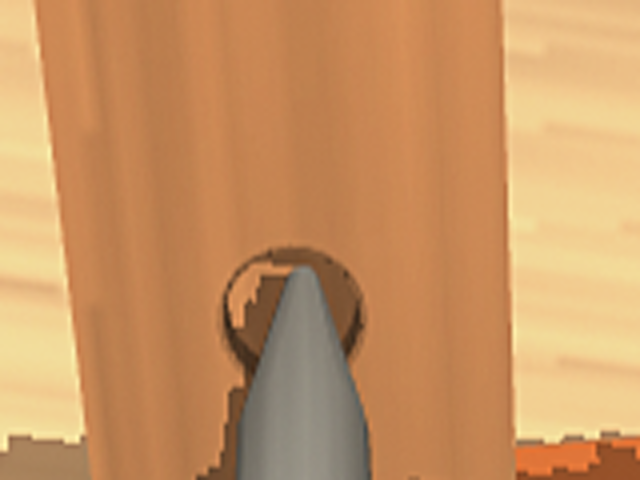

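The tip is over the hole, slightly to the far side and about 1.5 mm to the right. A small correction while lowering.

```bash
python3 -m pendant '{"xyz":[[-0.003,0.002,-0.003],[-0.001,0,-0.007],[0,0,-0.007],[0,0,-0.005],[0,0,0]],"turn":[0,0,0,0,0]}' 0 30
python3 - <<'E'
from h import *
st()
R,p,o=tool(); g=p-R[:,0]*env.grip_point_offset
print(g+np.array([.0473,.0069,-.0954]))
E
```

```text
time_s: 34.55
tool_pos: [0.4359, 0.2981, 0.1415]
tool_rot: [29.1, 88.8, -142.6]
force: [-0.4, -0.4, -4.0]
grip_width: 0.0243
 t 34.55 tcp [0.4359 0.2981 0.1415] grasp [0.4362 0.2983 0.1602] jaw_az -81.69 toolx [-0.0168 -0.0128 -0.9998] F [-0.4456 -0.3835 -4.0118] w 0.0243
[0.4835 0.3052 0.0648]
```

The tip is in the hole with no contact. Swinging upright with a light grip.

```bash
python3 -m pendant '{"xyz":[[0.008,0.001,0.003],[0.009,0.001,0.003],[0.009,0.001,0.002],[0.009,0.001,0.001],[0,0,0]],"turn":[0,0,0,0,0]}' 0 15
python3 - <<'E'
from h import *
st()
for n in ['side','scene']:
    im,K,M=snap(n,n+'22.png')
    c=px(K,M,(.47,.3,.13)).astype(int)
    a=cv2.imread('pics/'+n+'22.png')[c[1]-60:c[1]+60,c[0]-60:c[0]+60]
    cv2.imwrite('pics/'+n+'22c.png',cv2.resize(a,(600,600),interpolation=cv2.INTER_CUBIC))
E
```

```text
time_s: 35.17
tool_pos: [0.4719, 0.3027, 0.1515]
tool_rot: [23.6, 88.6, -148.1]
force: [-0.5, -0.8, -4.1]
grip_width: 0.024
 t 35.17 tcp [0.4719 0.3027 0.1515] grasp [0.4723 0.303  0.1702] jaw_az -81.7 toolx [-0.0208 -0.013  -0.9997] F [-0.4891 -0.7634 -4.0705] w 0.024
```

View pics/side22c.png

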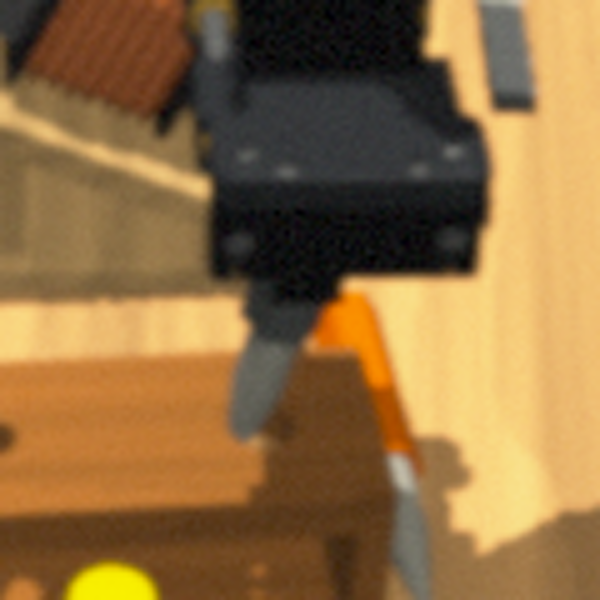

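```bash
python3 -m pendant '{"xyz":[[0.008,0.0005,0],[0.008,0.0005,-0.002],[0,0,0]],"turn":[0,0,0]}' 0 15
python3 - <<'E'
from h import *
st()
for n in ['side','scene']:
    im,K,M=snap(n,n+'23.png')
    c=px(K,M,(.47,.3,.13)).astype(int)
    a=cv2.imread('pics/'+n+'23.png')[c[1]-60:c[1]+60,c[0]-60:c[0]+60]
    cv2.imwrite('pics/'+n+'23c.png',cv2.resize(a,(600,600),interpolation=cv2.INTER_CUBIC))
E
```

```text
time_s: 35.65
tool_pos: [0.4876, 0.3038, 0.1492]
tool_rot: [24.0, 88.5, -147.7]
force: [-1.3, -0.4, -4.3]
grip_width: 0.0241
 t 35.65 tcp [0.4876 0.3038 0.1492] grasp [0.488  0.3041 0.1679] jaw_az -81.65 toolx [-0.0217 -0.0137 -0.9997] F [-1.2699 -0.4232 -4.3448] w 0.0241
```

View pics/side23c.png

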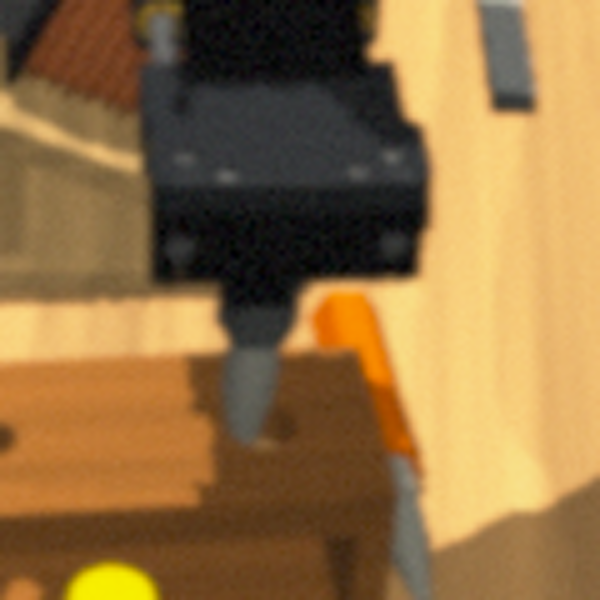

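View pics/scene23c.png

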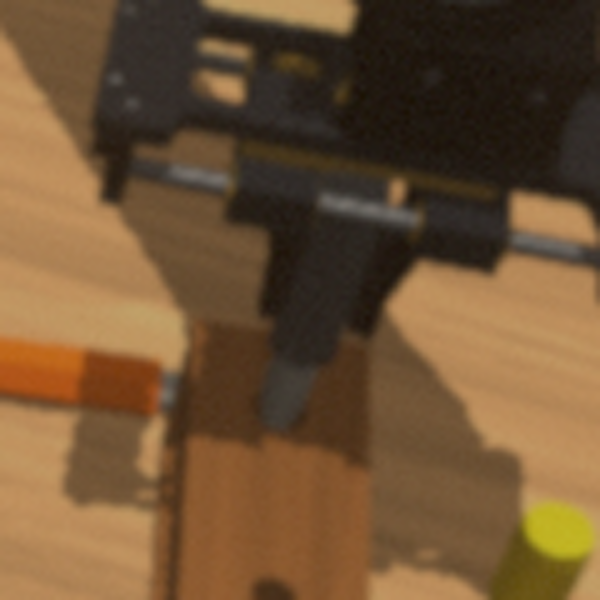

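Nearly upright, bearing on the far edge of the hole. Lowering while moving back over its centre.

```bash
python3 -m pendant '{"xyz":[[0.004,0,-0.002],[0,0,-0.007],[-0.003,0,-0.008],[-0.003,0,-0.006],[0,0,0]],"turn":[0,0,0,0,0]}' 0 15
python3 - <<'E'
from h import *
st()
for n in ['side','scene']:
    im,K,M=snap(n,n+'24.png')
    c=px(K,M,(.47,.3,.13)).astype(int)
    a=cv2.imread('pics/'+n+'24.png')[c[1]-60:c[1]+60,c[0]-60:c[0]+60]
    cv2.imwrite('pics/'+n+'24c.png',cv2.resize(a,(600,600),interpolation=cv2.INTER_CUBIC))
E
```

```text
time_s: 36.38
tool_pos: [0.4861, 0.3036, 0.1245]
tool_rot: [27.8, 88.7, -143.8]
force: [0.9, 1.4, -4.6]
grip_width: 0.0239
 t 36.38 tcp [0.4861 0.3036 0.1245] grasp [0.4865 0.3039 0.1432] jaw_az -81.63 toolx [-0.0186 -0.0136 -0.9997] F [ 0.8507  1.3637 -4.5617] w 0.0239
```

View pics/side24c.png

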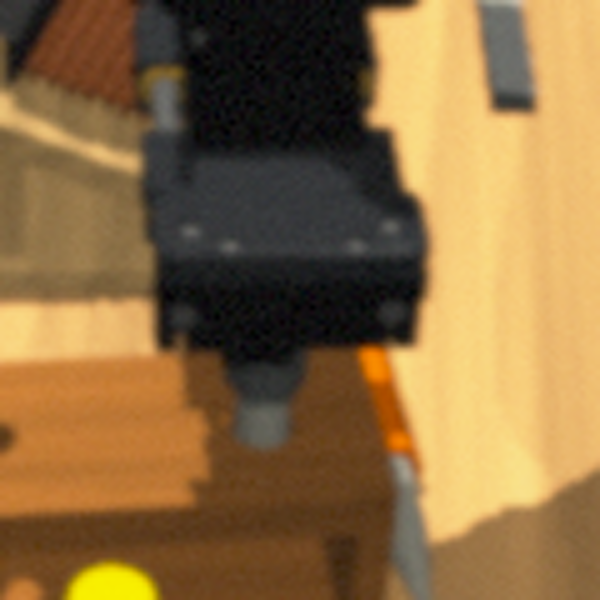

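View pics/scene24c.png

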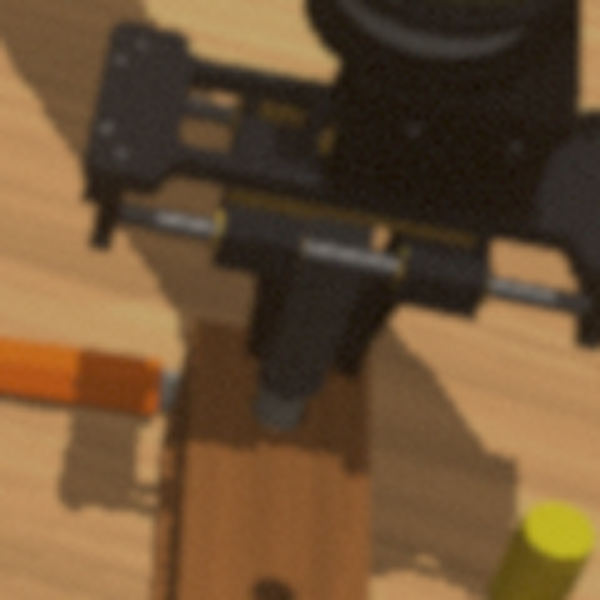

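```bash
python3 -m pendant '{"xyz":[[-0.002,0,-0.006],[-0.002,0,-0.007],[-0.001,0,-0.006],[0,0,-0.003],[0,0,0]],"turn":[0,0,0,0,0]}' 0 15
python3 - <<'E'
from h import *
st()
E
```

```text
time_s: 37.1
tool_pos: [0.4842, 0.3041, 0.1053]
tool_rot: [37.4, 89.0, -134.4]
force: [-0.1, -0.3, -3.4]
grip_width: 0.0239
 t 37.1 tcp [0.4842 0.3041 0.1053] grasp [0.4844 0.3044 0.124 ] jaw_az -81.72 toolx [-0.0121 -0.0123 -0.9999] F [-0.1203 -0.3195 -3.4006] w 0.0239
```

```bash
python3 -m pendant '{"xyz":[[-0.001,0,-0.003],[0,0,-0.003],[0,0,0]],"turn":[0,0,0]}' 0 15
python3 - <<'E'
from h import *
st()
for n in ['side']:
    im,K,M=snap(n,n+'25.png')
    c=px(K,M,(.47,.3,.13)).astype(int)
    a=cv2.imread('pics/'+n+'25.png')[c[1]-60:c[1]+60,c[0]-60:c[0]+60]
    cv2.imwrite('pics/'+n+'25c.png',cv2.resize(a,(600,600),interpolation=cv2.INTER_CUBIC))
E
```

```text
time_s: 37.48
tool_pos: [0.4848, 0.3044, 0.1052]
tool_rot: [53.4, 89.1, -118.4]
force: [-0.3, -0.0, -5.6]
grip_width: 0.0237
 t 37.48 tcp [0.4848 0.3044 0.1052] grasp [0.4849 0.3047 0.1239] jaw_az -81.77 toolx [-0.0077 -0.0143 -0.9999] F [-0.2901 -0.0275 -5.6046] w 0.0237
```

View pics/side25c.png

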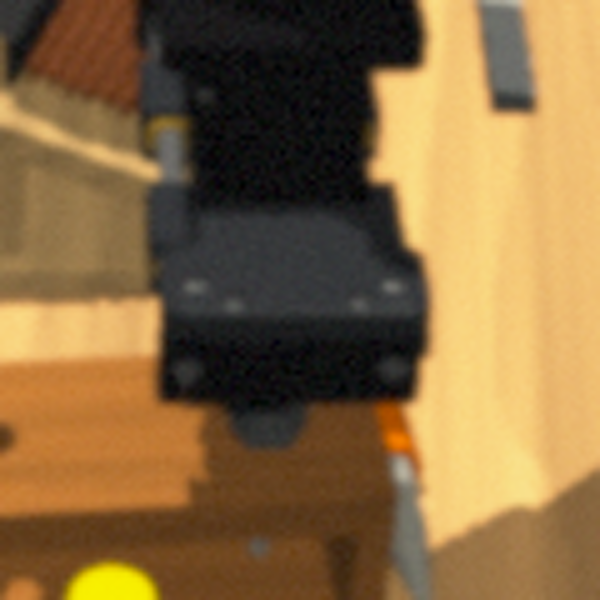

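It no longer goes down and the shoulder is on the rack top. Releasing and backing straight up.

```bash
python3 -m pendant '{"xyz":[[0,0,0],[0,0,0],[0,0,0],[0,0,0]],"turn":[0,0,0,0]}' 0.7 15; python3 -m pendant '{"xyz":[[0,0,0.03],[0,0,0.05],[0,0,0.06],[0,0,0.04],[0,0,0],[0,0,0]],"turn":[0,0,0,0,0,0]}' 0.7
python3 - <<'E'
from h import *
st()
im,K,M=snap('wrist','w26.png')
for k in ['drift_grip']:
    for r in pinpoint('wrist',k)[:3]:
        X=w(M,r['at']); print(k,round(r['score'],2),X,px(K,M,X).round(0))
for n in ['scene','side']:
    im,K,M=snap(n,n+'26.png')
    for k in ['bolt_grip','drift_grip','bar_drift_hole','core_drift_hole','sample_box','needle','magnet']:
      for r in pinpoint(n,k)[:3]:
        X=w(M,r['at']); print(n,k,round(r['score'],2),X,px(K,M,X).round(0))
st()
E
```

```text
time_s: 38.02
tool_pos: [0.4848, 0.3056, 0.1048]
tool_rot: [49.7, 89.2, -122.1]
force: [0.3, -0.6, 0.2]
grip_width: 0.0555
time_s: 38.78
tool_pos: [0.4829, 0.3048, 0.2885]
tool_rot: [42.5, 89.1, -129.2]
force: [-0.2, -1.1, 0.3]
grip_width: 0.0608
 t 38.77 tcp [0.4829 0.3048 0.2885] grasp [0.4831 0.305  0.3072] jaw_az -81.7 toolx [-0.0103 -0.0126 -0.9999] F [-0.1947 -1.0681  0.3399] w 0.0608
drift_grip 0.96 [0.4402 0.2097 0.011 ] [387. 232.]
scene bolt_grip 0.8 [0.5187 0.4112 0.0886] [502. 294.]
scene bolt_grip 0.58 [ 0.617  -0.038   0.1942] [257. 219.]
scene bolt_grip 0.57 [0.6056 0.4264 0.0847] [502. 337.]
scene drift_grip 0.93 [0.4425 0.2091 0.015 ] [404. 256.]
scene drift_grip 0.87 [0.4774 0.3039 0.1238] [454. 249.]
scene bar_drift_hole 0.63 [0.6147 0.0434 0.1618] [299. 244.]
scene core_drift_hole 0.6 [0.6239 0.0403 0.1564] [296. 249.]
scene core_drift_hole 0.49 [ 0.5861  0.0369 -0.0002] [305. 283.]
scene core_drift_hole 0.38 [ 0.6297 -0.0362  0.1596] [257. 237.]
scene sample_box 0.61 [ 0.5263 -0.2975  0.0011] [191. 219.]
scene needle 0.88 [ 0.7128 -0.2773 -0.0037] [149. 280.]
scene magnet 0.76 [ 0.387  -0.0572 -0.0029] [306. 211.]
side bolt_grip 0.93 [0.6022 0.421  0.0873] [258. 388.]
side bolt_grip 0.87 [ 0.6192 -0.04    0.1927] [293. 186.]
side bolt_grip 0.73 [0.5231 0.4103 0.0893] [312. 388.]
side drift_grip 0.65 [0.4439 0.2109 0.0101] [365. 338.]
side drift_grip 0.62 [0.4799 0.3006 0.125 ] [347. 323.]
side bar_drift_hole 0.84 [0.6182 0.044  0.1673] [287. 215.]
side core_drift_hole 0.94 [0.6217 0.0458 0.1571] [286. 220.]
side sample_box 0.57 [ 0.5278 -0.2993 -0.0049] [339. 211.]
side needle 0.53 [ 0.7175 -0.2785 -0.0036] [271. 209.]
 t 39.67 tcp [0.4832 0.3051 0.2893] grasp [0.4833 0.3053 0.308 ] jaw_az -81.7 toolx [-0.0095 -0.012  -0.9999] F [-0.0417 -0.1961  0.0547] w 0.0609
```

View pics/scene26.png

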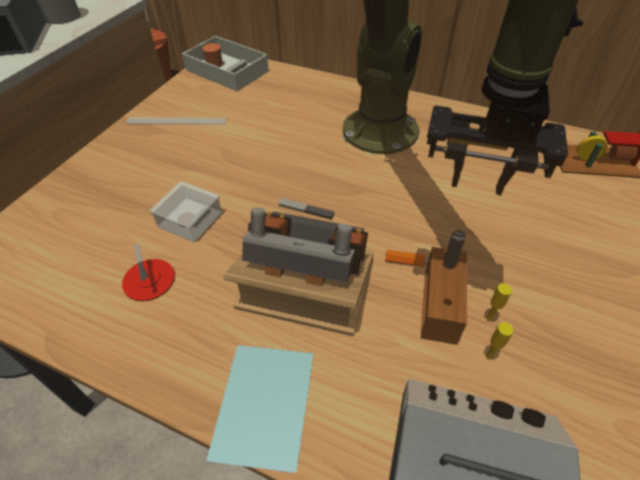

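View pics/side26.png

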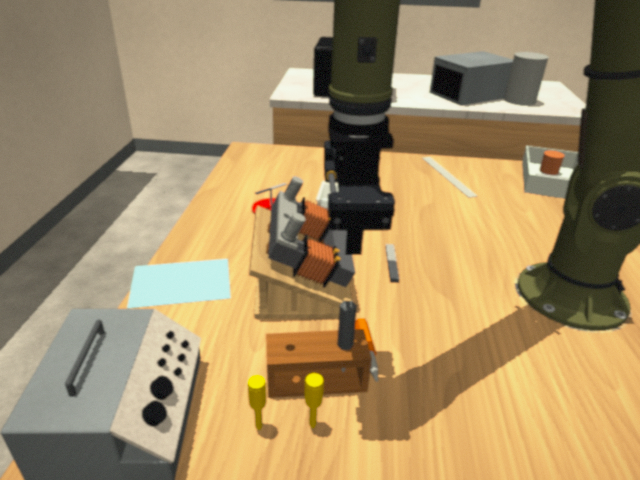

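View pics/w26.png

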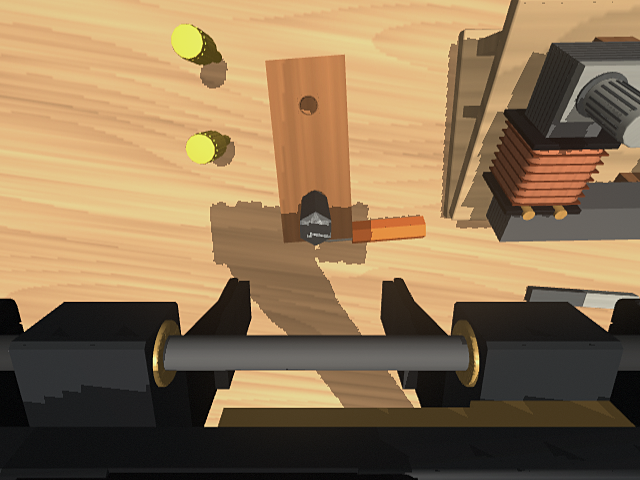

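Run:
```python
import cv2,numpy as np
a=cv2.resize(cv2.imread('pics/scene26.png')[190:290,230:380],(795,530),interpolation=cv2.INTER_CUBIC);cv2.imwrite('pics/s26c.png',a)
```

View pics/s26c.png

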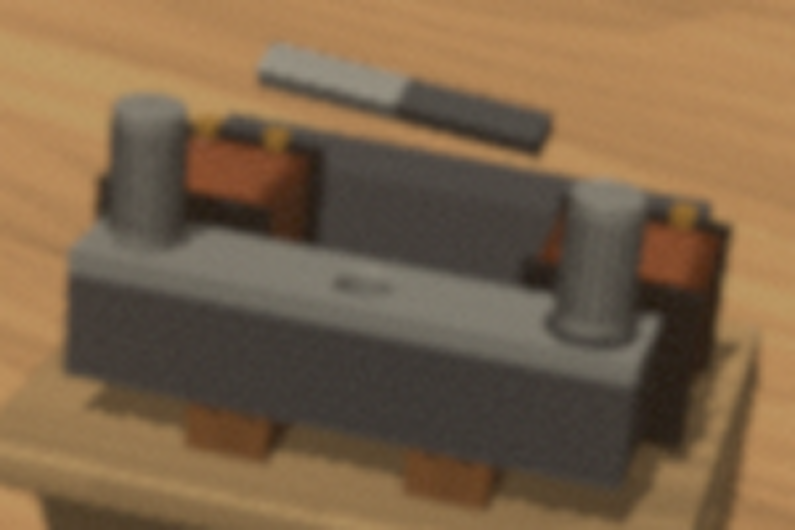

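Both heads sit equally on the bar (crop (150,240) and (590,330)), the middle hole is empty at (360,285), and the bar lies parallel to the core. The drift stands in the rack and the robot touches nothing, so I'll hand in.

```bash
python3 -c "
from cell import sign_off
print(sign_off())"
```

```text
the job is handed in; nothing more can be done
None
```

The job is done in the order asked and handed in at about 40 s, with no verdict reported. I pushed the drift home and the bar came into line. I then fitted the loose bolt until its head was on the bar, pulled the drift out, and stood it back in its rack hole.

**Last checks**
- **Bolt:** its grip point measured about 30 mm above the bar's upper face (30 mm expected). In the pictures its head sits like that of the fitted bolt.
- **Bar:** it looks parallel to the core in the close-ups, and its middle hole is empty.
- **Drift:** its grip point in the rack measured z ≈ 0.124–0.125 m (0.125 m expected), with its shoulder on the rack top.
- **Bystanders:** box and needle measured where they started in both cameras. The magnet did too, but only in the scene camera; the side camera's network did not report it at the end.
- **Robot:** the gripper is open and clear of everything.

**Checks that disagreed**
- **Drift home:** by the arm's position the drift seemed about 3.6 mm short of home. By the networks it was about 2 mm short. I judged it home because a push of about 53 N moved it no further, the bar came into line, and the pictures showed its shoulder on the bar.
- **Wrist force:** the reading was odd at rest just after the pushes, once showing a downward pull of about 19 N. I relied on the pushes and pictures instead.
- **Orange look-alike:** the orange drift stood on its tip at the start and toppled onto the bench in the first second or so, before the arm had moved. It lies beside the rack.

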